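# Pack the hen-keeper's gift tray

## Task

Pack the gift tray on the pet shop counter: first tip the three biscuits off the steel caddy into the tray's big open well and set the caddy back down flat on the bare counter. Then lay the two fragile ceramic eggs gently, one in each dimple, on their sides and lengthwise in the dimple: no dropping, no pressing, and no egg knocked against the other or set on the counter. Leave the tub, the jar and the brush where they are.

Things in the scene. Friction and masses are not known exactly. Their poses are not given: they have to be found in the camera images.
- table: The wooden shop counter, top at height 0.
- tray: Gift tray, fixed: grey plastic, dark rubber in the dimples, 220 mm (its x) by 275 mm (its y). The +y part is a deck 30 mm high with two egg dimples; the -y part an open biscuit well with walls 45 mm high: outer faces at y = -140 mm and x = +-110 mm, and a 6 mm partition at y = +5 mm beside the deck. Origin at counter height; x points roughly away from the robot, y to its left.
- pocket_near (a point): Centre of the mouth of the dimple on the tray's -x side (nearer the robot), 30 mm above the counter. Takes one egg on its side, long axis along the tray's y. Mouth 42 mm (tray x) by 62 mm (tray y), sides slope in at 30 to 35 degrees, 12 mm deep. A seated egg's centre is 20 to 21 mm above this point; fingertips less than 19 mm below the egg's centre clear the deck. The dimples are 105 mm apart.
- pocket_far (a point): The same, +x side (farther from the robot). Takes one egg on its side, long axis along the tray's y. Mouth 42 mm (tray x) by 62 mm (tray y), sides slope in at 30 to 35 degrees, 12 mm deep. A seated egg's centre is 20 to 21 mm above this point; fingertips less than 19 mm below the egg's centre clear the deck. The dimples are 105 mm apart.
- well (a point): Centre of the inner floor of the biscuit well: 210 mm inside along the tray's x, 137 mm along its y, floor 5 mm and wall tops 45 mm above the counter. Axes as the tray's.
- egg1: Egg 1 of two alike: fragile hollow ceramic nest egg, white, 74 mm long, 56 mm at its widest, 90 g. Origin on its axis in the middle of its widest part, 33 mm from the blunt end; x along its long axis, pointed end at +x; y and z mean nothing (it may have rolled). Starts lying on its side in a cork ring, origin about 37 mm above the counter, at any heading.
- egg2: Egg 2 of two alike: fragile hollow ceramic nest egg, white, 74 mm long, 56 mm at its widest, 90 g. Origin on its axis in the middle of its widest part, 33 mm from the blunt end; x along its long axis, pointed end at +x; y and z mean nothing (it may have rolled). Starts lying on its side in a cork ring, origin about 37 mm above the counter, at any heading.
- nest1: Cork ring, fixed to the counter, that egg 1 starts in: 66 mm outside, 34 mm inside, 12 mm high. Origin at the centre of its underside.
- nest2: Cork ring, fixed to the counter, that egg 2 starts in: 66 mm outside, 34 mm inside, 12 mm high. Origin at the centre of its underside.
- plate: Biscuit caddy, loose: steel plate 150 (its x) by 120 (its y) by 4 mm, 220 g, lips 18 mm high on three sides, open at its +x end, which starts roughly towards the well. A wooden bar handle spans it along y on two thin side posts: 14 mm thick in x, from 64 to 82 mm above the underside. Origin at the centre of its underside, z up. Slick floor: biscuits slide from about 17 degrees, fast at 35 to 45.
- plate_lip (a point): Middle of the caddy's open edge, on its floor: 75 mm in +x and 4 mm up from the caddy's origin.
- plate_grip (a point): Middle of the caddy's bar handle, at (-15, 0, 73) mm in the caddy's frame; to be pinched from above across its 14 mm (fingers closing along the caddy's x). There are 42 mm free between the bar and the tops of the biscuits below.
- biscuit1: Biscuit 1 of three alike: a chunky tan grain oblong biscuit, 66 x 28 x 18 mm, 30 g. Origin at the centre of its underside as it starts, x along its length.
- biscuit2: Biscuit 2 of three alike: a chunky tan grain oblong biscuit, 66 x 28 x 18 mm, 30 g. Origin at the centre of its underside as it starts, x along its length.
- biscuit3: Biscuit 3 of three alike: a chunky tan grain oblong biscuit, 66 x 28 x 18 mm, 30 g. Origin at the centre of its underside as it starts, x along its length.
- tub: Bystander: a black round food tub, 112 mm across and 45 mm high. Origin at the centre of its underside.
- jar: Bystander: an amber glass jar, 70 mm across and 90 mm high. Origin at the centre of its underside.
- brush: Bystander: a wooden grooming brush lying bristles down, 190 mm long, 28 mm high, the 50 mm wide head towards its +x. Origin at counter height, near the middle.
Mind the look-alikes: they are no part of the job. Leave any purple or turquoise look-alike of the egg1 alone.

How it is judged:
By the outcome, as a careful person would: the job done as asked, in the order asked, and still so for the second after the job is handed in, with the robot touching nothing.
It also fails if it takes over 72 s, if anything falls off the work surface, if the arm or the gripper's body presses on something with over 40 N, if the wrist force passes 120 N, or if a joint passes its speed limit or range.

## Robot

A 6-joint arm with a two-finger parallel gripper is mounted at the origin on the work surface. World frame = base frame: x ahead of the robot, y to its left, z up, the work surface at z = 0. Lengths are in m, angles in degrees, forces in N, time in s.
With the tool pointing down it reaches from about 0.375 to 0.9 m from the base axis. Payload 3.1 kg.
Tool frame: the origin (TCP) lies at the very end of the fingers, on their centre line; the grasp point (between the pads) lies 19 mm behind it; z points along the fingers, x is the direction in which the jaws open and shut, and the axes are right-handed (so a half turn about z gives the same grasp; the last joint's range is limited). The gripper opens to 87 mm and grips with 3 to 60 N. Pads are 19 mm wide; open, the fingers measure 117 mm over their backs; the gripper's body (75 mm by 190 mm) begins 51 mm behind the grasp point.
Start: joints at [-76.576, 30.224, 82.088, -0, 67.689, -10.227], TCP at [0.251, -0.572, 0.223] pointing down, gripper open.
Joint ranges: [-176.69, 176.69], [-43.24, 126.21], [12.49, 139.97], [-82, 262], [0, 151.66], [-163.58, 163.58]. Speed limits (degrees/s): [159.86, 159.86, 180, 180, 180, 180].

## Interface

Orientations are given as a 3x3 rotation matrix whose columns are the frame's x, y, z axes.
In Python, from rig import read_state, capture, bot gives the robot as it stands.
- The arm moves only by the shell command python3 -m crank 'ROWS' [OPENING]. ROWS is JSON, a list of rows, each a list of 2 entries, a list of its own where there are three numbers: the shift along the tool's x, y, z in cm, then the turn, a rotation vector about the tool's x, y, z in rad. In form: [[[dx, dy, dz], [wx, wy, wz]], ...]. A call has 1 to 12 rows; each row shifts and turns the commanded pose from where the row before left it, along the tool's axes as they then stand; what a row does not reach is not made up. A row lasts 1/10 s, in which the tool goes at most 50 mm and 8.59 degrees, less where a joint would pass 70% of its speed; a pose out of reach is approached as far as the arm can. A call with a gripper value outside its range is refused whole. OPENING is the closure, from -1 (fully open) to 1 (shut), set as the call begins (- or left out, the last holds). The fingers move at their own pace and stop on an object; the grip force is fixed at half the most. Time passes only in rows, so rows that do not move let the fingers close. It gives the time, the measured TCP pose, the force and the opening at its end, in the units of the state.
- read_state(): the state, without advancing time (a new reading comes with each control period).
- capture(name): name is "scene" or "top"; returns a dict with "pixels" (384x512x3 uint8, red, green, blue), "camera_matrix" (3x3 intrinsics, pixels), "R" (3x3) and "t" (3): a world point X has camera coordinates R X + t. Camera axes: x right, y down, z forward; pixel columns grow to the right and rows downward; lengths in m; the calibration is good to about 2 mm. A picture is of the moment at which its call begins. There is no depth.
- bot.hand_in(): hands the job in, once; it reports no verdict.
The state is a dict: "time_s": time; "joint_positions": joint angles; "qvel": joint speeds; "tau": joint torques, N m; "position": TCP position; "tcp_rot": TCP orientation; "force": force on the tool from outside, world axes, zero at the start; "moment": the same for the moment, N m; "opening": opening from 0.0 (shut) to 1.0 (fully open).
Only numpy, scipy, OpenCV 4.12 (cv2) and the standard library are available. Lean on these libraries where they do the work, as an engineer would, in place of code of your own. Each camera call takes 0.05 s, during which the arm holds its last target.

## Working session

There is one attempt and no reset: what is moved stays moved. The work goes in short steps, Python scripts to look and compute and a shell command to move; the robot and the scene stay as the last step left them, time stands still between calls to the robot, and variables do not carry over. Pictures are saved under pics/ and viewed, and the job is handed in when it is done.

```bash
ls; mkdir -p pics
python3 - <<'E'
from rig import read_state, capture, bot
import cv2,numpy as np,pickle
s=read_state();print({k:np.round(v,3).tolist() for k,v in s.items()})
for n in("scene","top"):
    c=capture(n);pickle.dump(c,open(f"pics/{n}0.pkl","wb"));cv2.imwrite(f"pics/{n}0.png",c["pixels"][:,:,::-1]);print(n,c["camera_matrix"],c["R"],c["t"],-np.array(c["R"]).T@c["t"])
E
```

```text
pics
{'time_s': 0.0, 'joint_positions': [-76.575, 30.278, 82.156, -0.0, 67.69, -10.227], 'qvel': [0.013, 0.114, 0.012, 0.015, -0.134, 0.01], 'tau': [0.001, -44.003, -17.659, 0.063, 0.058, -0.0], 'position': [0.251, -0.572, 0.222], 'tcp_rot': [[0.401, -0.916, -0.001], [-0.916, -0.401, 0.002], [-0.002, -0.0, -1.0]], 'force': [0.171, -0.95, 0.143], 'moment': [0.012, 0.005, 0.001], 'opening': 1.002}
scene [[368.02269235   0.         253.56913843]
 [  0.         368.02269235 184.19849093]
 [  0.           0.           1.        ]] [[ 0.42981456  0.90284432 -0.0114709 ]
 [ 0.68626242 -0.33491035 -0.64566164]
 [-0.58677366  0.26964272 -0.76353747]] [-0.26090465 -0.29795115  1.3543864 ] [ 1.11133157 -0.22943108  0.83875632]
top [[463.15410114   0.         256.8338835 ]
 [  0.         463.15410114 189.00981261]
 [  0.           0.           1.        ]] [[-0.08407711 -0.99645274 -0.00360353]
 [-0.97321562  0.0828919  -0.21443017]
 [ 0.21396823 -0.01452166 -0.97673267]] [0.07794211 0.54230963 1.28311056] [0.25979245 0.05134544 1.36982442]
```

View pics/scene0.png

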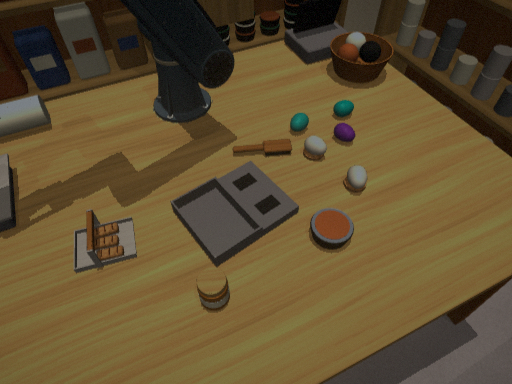

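View pics/top0.png

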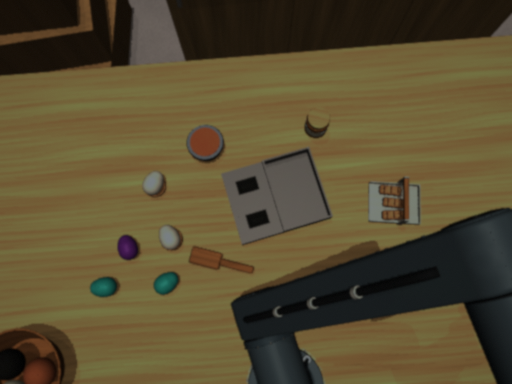

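The scene view shows the caddy at about (105,243), the tray at (235,210) and the white eggs at (315,147) and (356,178). In the top view they are at (395,203), (275,195), (170,237) and (153,183). I'll zoom in for the features.

```bash
cat > h.py <<'E'
import numpy as np,cv2,pickle
def load(n): return pickle.load(open(f"pics/{n}.pkl","rb"))
def shot(n,name):
    from rig import capture
    c=capture(n);pickle.dump(c,open(f"pics/{name}.pkl","wb"));cv2.imwrite(f"pics/{name}.png",c["pixels"][:,:,::-1]);return c
def ray(c,uv):
    K,R,t=[np.array(c[k]) for k in("camera_matrix","R","t")]
    d=R.T@np.linalg.inv(K)@np.array([uv[0],uv[1],1.]);return -R.T@t,d/np.linalg.norm(d)
def onz(c,uv,z):
    o,d=ray(c,uv);return o+d*(z-o[2])/d[2]
def proj(c,X):
    K,R,t=[np.array(c[k]) for k in("camera_matrix","R","t")]
    p=K@(R@np.array(X)+t);return p[:2]/p[2]
def tri(c1,u1,c2,u2):
    A=[];b=[]
    for c,u in((c1,u1),(c2,u2)):
        o,d=ray(c,u);P=np.eye(3)-np.outer(d,d);A.append(P);b.append(P@o)
    X=np.linalg.lstsq(np.vstack(A),np.hstack(b),rcond=None)[0]
    res=[np.linalg.norm((np.eye(3)-np.outer(ray(c,u)[1],ray(c,u)[1]))@(X-ray(c,u)[0])) for c,u in((c1,u1),(c2,u2))]
    return X,res
def crop(c,x0,y0,x1,y1,f,name):
    im=c["pixels"][y0:y1,x0:x1,::-1];im=cv2.resize(im,None,fx=f,fy=f,interpolation=cv2.INTER_CUBIC)
    im=cv2.convertScaleAbs(im,alpha=1.5)
    for x in range((x0+9)//10*10,x1,10): cv2.putText(im,str(x),(int((x-x0+.5)*f),8),0,.3,(0,255,255));cv2.line(im,(int((x-x0+.5)*f),10),(int((x-x0+.5)*f),16),(0,255,255))
    for y in range((y0+9)//10*10,y1,10): cv2.putText(im,str(y),(0,int((y-y0+.5)*f)+3),0,.3,(0,255,255))
    cv2.imwrite(f"pics/{name}.png",im)
E
python3 - <<'E'
from h import *
a,b=load("scene0"),load("top0")
crop(b,210,140,430,255,3.6,"ztop")
crop(a,60,150,310,310,3.2,"zsc")
# eggs: white mask
for n,c,box in(("scene",a,(290,120,380,200)),("top",b,(135,165,190,260))):
    x0,y0,x1,y1=box;hsv=cv2.cvtColor(c["pixels"],cv2.COLOR_RGB2HSV)
    m=((hsv[...,1]<60)&(hsv[...,2]>85)).astype(np.uint8);mm=np.zeros_like(m);mm[y0:y1,x0:x1]=m[y0:y1,x0:x1]
    k,l,st,ce=cv2.connectedComponentsWithStats(mm)
    for i in range(1,k):
        if st[i,4]>60:
            cn=cv2.findContours((l==i).astype(np.uint8),0,1)[0][0]
            print(n,st[i],ce[i],cv2.fitEllipse(cn))
crop(b,130,160,200,255,6,"zegt"); crop(a,290,125,380,200,8,"zegs")
E
```

```text
scene [305 136  22  16 250] [315.556 143.724] ((315.5320129394531, 143.65359497070312), (13.563843727111816, 21.40966033935547), 113.91889953613281)
scene [349 166  18  20 291] [357.49140893 175.17182131] ((357.4941101074219, 175.16786193847656), (16.558746337890625, 20.40717124938965), 155.45640563964844)
top [143 172  19  21 303] [152.10891089 182.03960396] ((152.05921936035156, 182.06982421875), (15.807683944702148, 22.36470603942871), 32.751190185546875)
top [160 226  18  23 324] [168.21296296 236.62345679] ((168.2475128173828, 236.6529083251953), (16.626434326171875, 22.743736267089844), 159.61129760742188)
```

View pics/ztop.png

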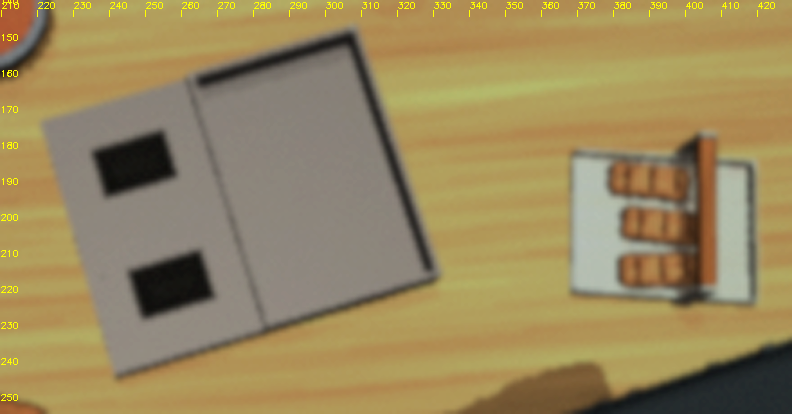

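View pics/zsc.png

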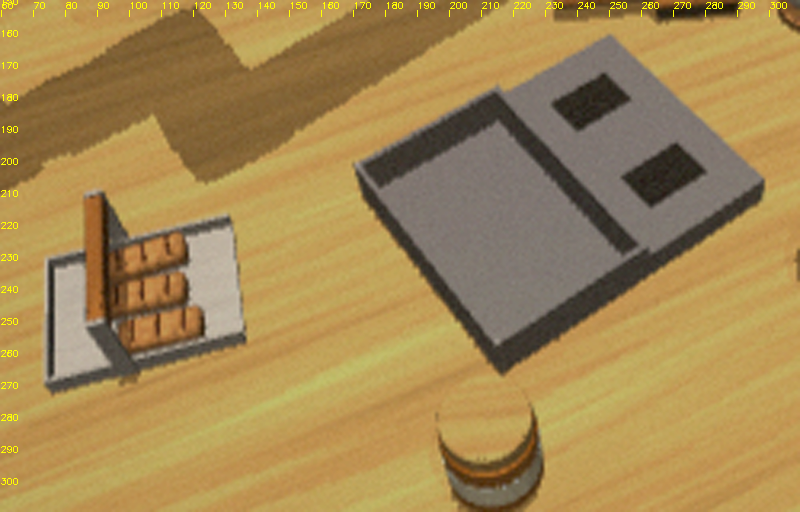

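View pics/zegt.png

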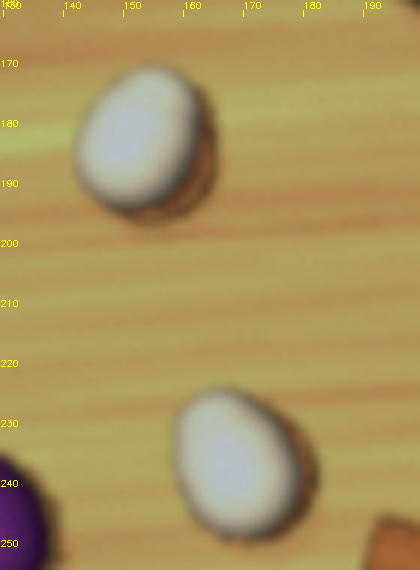

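View pics/zegs.png

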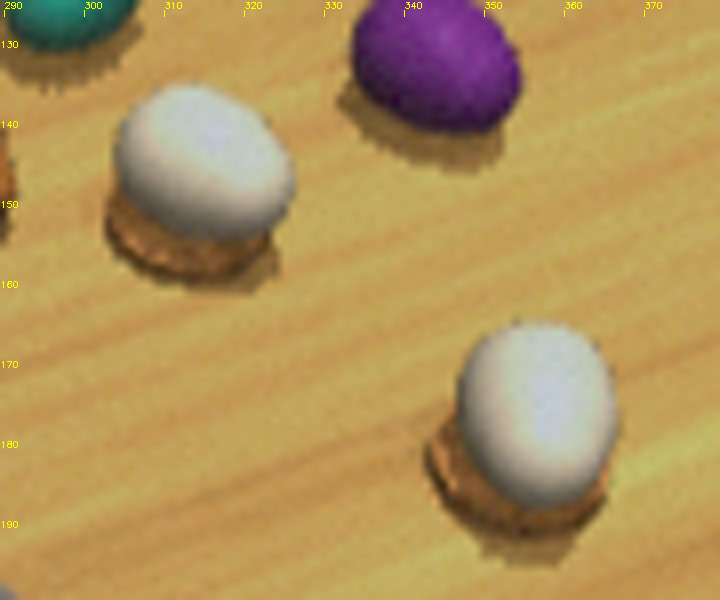

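```bash
cat > m1.py <<'E'
from h import *
a,b=load("scene0"),load("top0")
ct=lambda x,y:(210+(x+.5)/3.6-.5,140+(y+.5)/3.6-.5)
cs=lambda x,y:(60+(x+.5)/3.2-.5,150+(y+.5)/3.2-.5)
def rigid(M,W):
    M,W=np.array(M)[:,:2],np.array(W)[:,:2];mc,wc=M.mean(0),W.mean(0)
    p,q=M-mc,W-wc;th=np.arctan2((p[:,0]*q[:,1]-p[:,1]*q[:,0]).sum(),(p*q).sum())
    R=np.array([[np.cos(th),-np.sin(th)],[np.sin(th),np.cos(th)]]);t=wc-R@mc
    return th,t,np.round((W-(M@R.T+t))*1000,1)
T=[(.11,.135,.03),(-.11,.135,.03),(.11,-.14,.045),(-.11,-.14,.045)]
pt=[ct(42,122),ct(118,378),ct(357,30),ct(438,277)]
ps=[cs(765,180),cs(608,35),cs(500,350),cs(357,165)]
for c,p,n in((b,pt,"top"),(a,ps,"scene")):
    th,t,r=rigid(T,[onz(c,u,m[2]) for u,m in zip(p,T)]);print("tray",n,np.degrees(th),t,r.tolist())
# dimples dark centroid
for c,n,bx in((b,"top",[(230,172,262,198),(243,205,272,232)]),(a,"sc",[(225,170,262,195),(248,190,285,218)])):
    for x0,y0,x1,y1 in bx:
        g=cv2.cvtColor(c["pixels"],cv2.COLOR_RGB2GRAY)[y0:y1,x0:x1];m=(g<45).astype(np.uint8)
        k,l,st,ce=cv2.connectedComponentsWithStats(m);i=1+np.argmax(st[1:,4]);cn=cv2.findContours((l==i).astype(np.uint8),0,1)[0][0]
        r=cv2.minAreaRect(cn);uv=np.array(r[0])+(x0,y0);print("dimple",n,r,uv,onz(c,uv,.03),onz(c,uv,.025))
P=[(.075,.06,.004),(.075,-.06,.004),(-.075,.06,.018),(-.075,-.06,.018)]
pt=[ct(571,293),ct(571,152),ct(755,303),ct(754,163)]
th,t,r=rigid(P,[onz(b,u,m[2]) for u,m in zip(pt,P)]);print("plate top",np.degrees(th),t,r.tolist())
P=[(.075,.06,.018),(.075,-.06,.018),(-.075,.06,.018),(-.075,-.06,.018)]
ps=[cs(229,217),cs(244,337),cs(49,259),cs(48,380)]
th,t,r=rigid(P,[onz(a,u,m[2]) for u,m in zip(ps,P)]);print("plate sc",np.degrees(th),t,r.tolist())
e1,e2=onz(b,ct(708,283),.082),onz(b,ct(708,133),.082);print("bar top",e1,e2,(e1+e2)/2)
for ue,us in(((152.06,182.07),(357.49,175.17)),((168.25,236.65),(315.53,143.65))):
    print("egg",tri(b,ue,a,us),onz(b,ue,.037))
E
python3 m1.py
```

```text
tray top 11.725465921771715 [ 0.52819364 -0.01994438] [[1.0, -1.5], [-0.0, -3.2], [-2.5, 1.2], [1.5, 3.5]]
tray scene 12.431575600311072 [ 0.53611431 -0.02002902] [[-0.2, -1.7], [-0.0, -2.2], [1.4, 0.6], [-1.1, 3.3]]
dimple top ((16.967891693115234, 13.059633255004883), (12.930655479431152, 20.018569946289062), 73.3007583618164) [246.96789169 185.05963326] [0.56774511 0.05958861 0.03      ] [0.56889434 0.05961938 0.025     ]
dimple top ((14.200000762939453, 13.599998474121094), (13.28156566619873, 20.23857307434082), 71.56504821777344) [257.20000076 218.59999847] [0.46503988 0.03779953 0.03      ] [0.46580583 0.03774898 0.025     ]
dimple sc ((19.323532104492188, 11.205881118774414), (10.975909233093262, 21.265825271606445), 59.03623962402344) [244.3235321  181.20588112] [0.46779114 0.03697282 0.03      ] [0.46381256 0.03861981 0.025     ]
dimple sc ((18.835294723510742, 14.24117660522461), (12.348136901855469, 21.858501434326172), 57.528804779052734) [266.83529472 204.24117661] [0.57098339 0.0579434  0.03      ] [0.56764278 0.05972004 0.025     ]
plate top 81.09577271069215 [ 0.48118565 -0.37153404] [[0.3, -2.5], [0.4, -0.1], [0.9, 0.9], [-1.6, 1.7]]
plate sc 80.62609628087132 [ 0.48843916 -0.37126225] [[0.1, -2.9], [1.6, 0.2], [1.2, 0.0], [-2.9, 2.8]]
bar top [ 0.4226715  -0.37843792  0.082     ] [ 0.54188786 -0.3968451   0.082     ] [ 0.48227968 -0.38764151  0.082     ]
egg (array([0.5982148 , 0.33782207, 0.03963283]), [np.float64(0.00025152188580904313), np.float64(0.00025152188580904904)]) [0.59901981 0.33861599 0.037     ]
egg (array([0.43297671, 0.29743329, 0.04055441]), [np.float64(0.000275370858411895), np.float64(0.0002753708584119815)]) [0.43331434 0.29783775 0.037     ]
```

```bash
cat >> h.py <<'E'
from scipy.spatial.transform import Rotation as Ro
def down(h,s=None):
    "tool down, jaw x heading h deg"
    h=np.radians(h);x=np.array([np.cos(h),np.sin(h),0]);z=np.array([0,0,-1.]);return np.column_stack([x,np.cross(z,x),z])
def go(p=None,R=None):
    from rig import read_state
    s=read_state();P=np.array(s["position"]);C=np.array(s["tcp_rot"])
    print("t",round(s["time_s"],2),"P",P.round(4),"head",np.degrees(np.arctan2(C[1,0],C[0,0])).round(1),"zaxis",C[:,2].round(3),"F",np.round(s["force"],1),"open",np.round(s["opening"],3),"q",np.round(s["joint_positions"],1))
    if p is not None: print("shift cm",(C.T@(np.array(p)-P)*100).round(2))
    if R is not None: print("turn",Ro.from_matrix(C.T@R).as_rotvec().round(4))
E
python3 -m crank '[[[-0.3,-1,0.3],[0,0,0]],[[-0.8,-2.9,0.8],[0,0,0]],[[-0.8,-2.9,0.8],[0,0,0]],[[-0.8,-2.9,0.8],[0,0,0]],[[-0.8,-2.9,0.8],[0,0,0]],[[-0.8,-2.9,0.8],[0,0,0]],[[-0.8,-2.9,0.8],[0,0,0]],[[-0.8,-2.9,0.8],[0,0,0]],[[-0.8,-2.9,0.8],[0,0,0]],[[-0.8,-2.9,0.8],[0,0,0]],[[-0.5,-1.5,0.6],[0,0,0]]]' -1
python3 -m crank '[[[0,0,0],[0,0,0.11]],[[0,0,0],[0,0,0.12]],[[0,0,0],[0,0,0.12]],[[0,0,0],[0,0,0.12]],[[0,0,0],[0,0,0.1]],[[0,0,0],[0,0,0]]]'
python3 - <<'E'
from h import *
go([.482,-.387,.057],down(-99.1))
a=shot("scene","s1");b=shot("top","t1")
crop(a,40,180,190,290,5,"z1s");crop(b,340,150,460,250,6,"z1t")
E
```

```text
time_s: 1.2
position: [0.4822, -0.3817, 0.1406]
tcp_rot: [[0.403, -0.915, -0.0], [-0.915, -0.403, 0.002], [-0.002, -0.0, -1.0]]
force: [0.5, 0.1, 0.1]
opening: 0.999
time_s: 1.8
position: [0.4803, -0.3843, 0.1413]
tcp_rot: [[-0.156, -0.988, -0.0], [-0.988, 0.156, 0.0], [-0.0, 0.001, -1.0]]
force: [-1.0, -0.0, 0.7]
opening: 0.999
t 1.8 P [ 0.4803 -0.3843  0.1413] head -99.0 zaxis [-0.  0. -1.] F [-1.  -0.   0.7] open 0.999 q [-49.1  35.1  87.8  -0.   57.2  50. ]
shift cm [ 0.24 -0.21  8.43]
turn [0.0005 0.0002 0.0017]
```

View pics/z1s.png

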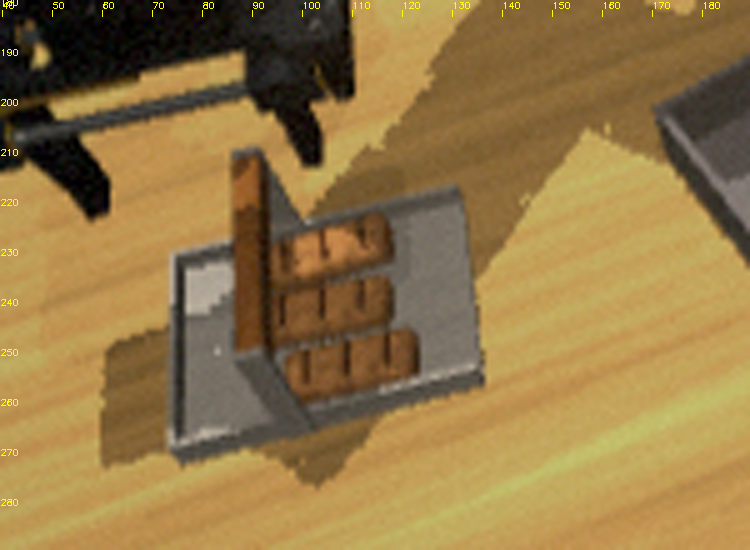

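View pics/z1t.png

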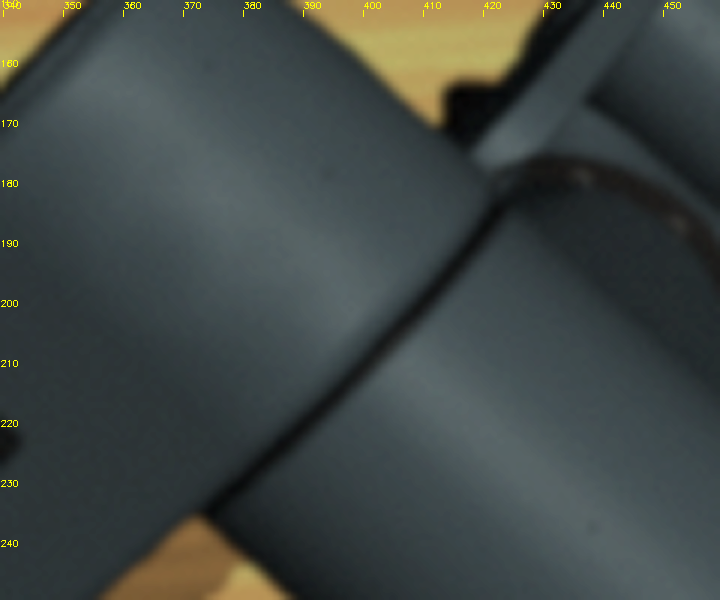

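The fingers sit on both sides of the bar line: tips at about (58,221) and (102,212), bar at (90,230) in the scene view. I'll check this by projection, then go down.

```bash
python3 - <<'E'
from h import *
a=load("s1");R=down(-99.1)
P=np.array([.4803,-.3843,.1413])
for s in(-.051,.051): print("tip",proj(a,P+R[:,0]*s))
B=np.array([.482,-.387,.073])
for e in(-.06,0,.06): print("bar",proj(a,B+R[:,1]*e))
B=np.array([.482,-.387,.082])
for e in(-.06,.06): print("bartop",proj(a,B+R[:,1]*e))
E
python3 -m crank '[[[0.2,-0.2,1],[0,0,0]],[[0,0,1.5],[0,0,0]],[[0,0,1.5],[0,0,0]],[[0,0,1.5],[0,0,0]],[[0,0,1.5],[0,0,0]],[[0,0,1],[0,0,0]],[[0,0,0.4],[0,0,0]],[[0,0,0],[0,0,0]]]'
python3 - <<'E'
from h import *
go([.482,-.387,.057],down(-99.1))
a=shot("scene","s2")
crop(a,40,180,190,290,5,"z2s")
E
```

```text
tip [103.75443703 208.65373635]
tip [ 58.38144639 218.94713857]
bar [ 90.60784152 251.19746686]
bar [ 90.4582609  230.75464956]
bar [ 90.3204482  211.92012382]
bartop [ 89.27281631 249.26249572]
bartop [ 89.08912258 209.85194286]
time_s: 2.7
position: [0.4821, -0.3865, 0.0568]
tcp_rot: [[-0.156, -0.988, -0.001], [-0.988, 0.156, 0.001], [-0.001, 0.001, -1.0]]
force: [0.6, -0.4, 0.6]
opening: 1.0
t 2.7 P [ 0.4821 -0.3865  0.0568] head -99.0 zaxis [-0.001  0.001 -1.   ] F [ 0.6 -0.4  0.6] open 1.0 q [-49.1  42.2  90.   -0.   47.8  49.9]
shift cm [ 0.05 -0.   -0.02]
turn [0.0009 0.0008 0.0017]
```

View pics/z2s.png

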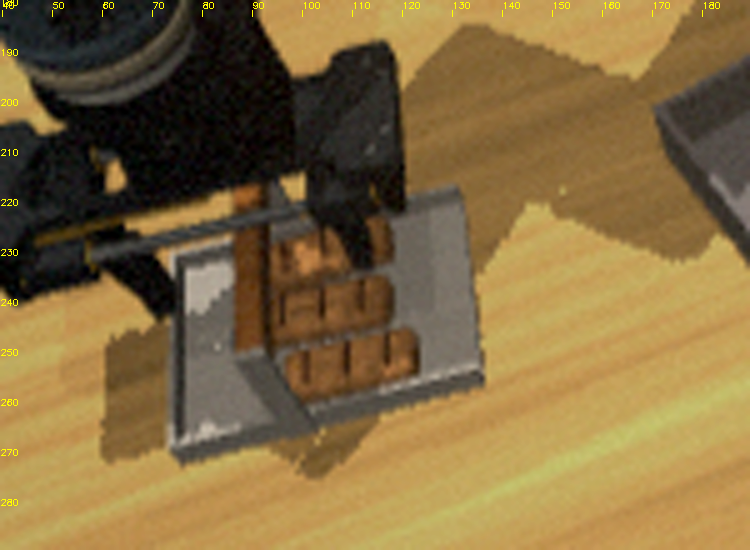

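The fingers straddle the bar at (90,225), so I'll close.

```bash
python3 -m crank '[[[0,0,0],[0,0,0]],[[0,0,0],[0,0,0]],[[0,0,0],[0,0,0]],[[0,0,0],[0,0,0]],[[0,0,0],[0,0,0]],[[0,0,0],[0,0,0]],[[0,0,0],[0,0,0]],[[0,0,0],[0,0,0]]]' 1
python3 -m crank '[[[0,0,-0.3],[0,0,0]],[[0,0,-0.7],[0,0,0]],[[0,0,-1.0],[0,0,0]],[[0,0,-1.0],[0,0,0]],[[0,0,-0.5],[0,0,0]],[[0,0,0],[0,0,0]]]'
python3 - <<'E'
from h import *
go()
a=shot("scene","s3")
crop(a,40,180,190,290,5,"z3s")
E
```

```text
time_s: 3.55
position: [0.4823, -0.3868, 0.0575]
tcp_rot: [[-0.157, -0.988, 0.0], [-0.988, 0.157, -0.0], [0.0, -0.0, -1.0]]
force: [0.8, 0.7, 0.0]
opening: 0.359
time_s: 4.15
position: [0.4828, -0.3873, 0.0938]
tcp_rot: [[-0.157, -0.988, 0.002], [-0.988, 0.157, -0.002], [0.001, -0.002, -1.0]]
force: [0.0, 0.6, -3.4]
opening: 0.155
t 4.15 P [ 0.4828 -0.3873  0.0938] head -99.0 zaxis [ 0.002 -0.002 -1.   ] F [ 0.   0.6 -3.4] open 0.155 q [-49.1  39.   89.1   0.   51.8  49.9]
```

View pics/z3s.png

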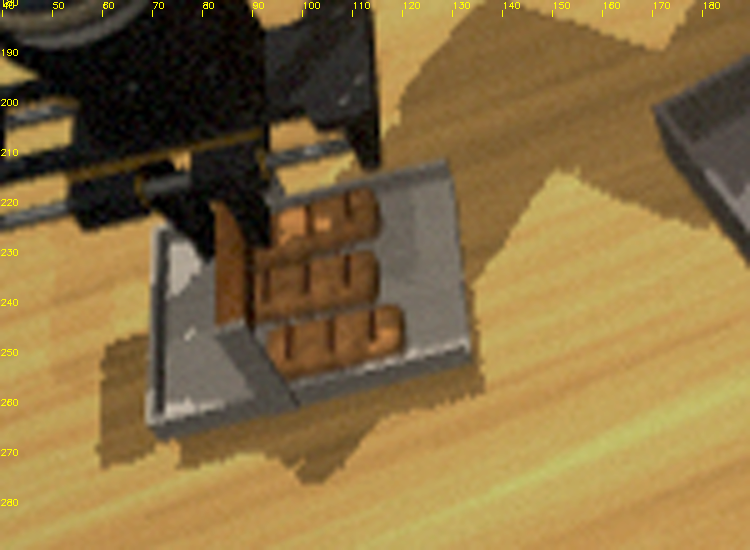

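Run:
```python
from h import *
a=load("s3")
R=np.array([[np.cos(np.radians(81)),-np.sin(np.radians(81))],[np.sin(np.radians(81)),np.cos(np.radians(81))]])
o=np.array([.4821,-.3866])-R@[-.015,0]
for h in(0,.01,.02,.03,.036):
    out=[]
    for m in((.075,-.06,.018),(-.075,-.06,.018),(-.075,.06,.018),(.075,.06,.018)):
        out.append(proj(a,[*(o+R@m[:2]),m[2]+h]).round(1).tolist())
    print(h,out)
```

```text
0 [[135.2, 253.1], [73.4, 268.7], [74.3, 229.4], [131.6, 215.9]]
0.01 [[134.2, 251.1], [71.8, 266.8], [72.9, 227.3], [130.6, 213.8]]
0.02 [[133.2, 249.1], [70.2, 264.8], [71.4, 225.2], [129.6, 211.6]]
0.03 [[132.1, 247.0], [68.6, 262.8], [69.9, 223.0], [128.6, 209.4]]
0.036 [[131.5, 245.7], [67.6, 261.6], [69.0, 221.7], [128.0, 208.1]]
```

The grip closed while lifting, so the bar may sit low in the pads. I'll set the caddy down and grip it again properly.

```bash
python3 -m crank '[[[0,0,0.4],[0,0,0]],[[0,0,0.8],[0,0,0]],[[0,0,0.8],[0,0,0]],[[0,0,0.3],[0,0,0]],[[0,0,0.2],[0,0,0]],[[0,0,0],[0,0,0]],[[0,0,0],[0,0,0]]]'
python3 -m crank '[[[0,0,0.1],[0,0,0]],[[0,0,0.1],[0,0,0]],[[0,0,0],[0,0,0]]]'
```

```text
time_s: 4.9
position: [0.4815, -0.3859, 0.0683]
tcp_rot: [[-0.156, -0.988, -0.002], [-0.988, 0.156, 0.002], [-0.002, 0.002, -1.0]]
force: [-2.7, 1.9, 6.0]
opening: 0.159
time_s: 5.2
position: [0.4815, -0.3859, 0.0683]
tcp_rot: [[-0.156, -0.988, -0.002], [-0.988, 0.156, 0.001], [-0.001, 0.002, -1.0]]
force: [-4.8, 4.7, 17.4]
opening: 0.157
```

```bash
python3 -m crank '[[[0,0,-0.2],[0,0,0]],[[0,0,0],[0,0,0]],[[0,0,0],[0,0,0]],[[0,0,0],[0,0,0]],[[0,0,0],[0,0,0]]]' -0.2
python3 -m crank '[[[0,0,0.3],[0,0,0]],[[0,0,0.6],[0,0,0]],[[0,0,0.3],[0,0,0]],[[0,0,0],[0,0,0]]]'
python3 -c "
from h import *
go([.482,-.387,.055],down(-99.1))"
```

```text
time_s: 5.7
position: [0.4822, -0.3867, 0.067]
tcp_rot: [[-0.157, -0.988, -0.0], [-0.988, 0.157, 0.001], [-0.0, 0.0, -1.0]]
force: [-0.1, 0.3, -0.2]
opening: 0.525
time_s: 6.1
position: [0.4819, -0.3863, 0.0546]
tcp_rot: [[-0.157, -0.988, -0.001], [-0.988, 0.157, 0.001], [-0.001, 0.001, -1.0]]
force: [-0.3, 0.0, 0.8]
opening: 0.599
t 6.1 P [ 0.4819 -0.3863  0.0546] head -99.0 zaxis [-0.001  0.001 -1.   ] F [-0.3  0.   0.8] open 0.599 q [-49.1  42.4  90.1   0.   47.6  49.9]
shift cm [ 0.07 -0.02 -0.04]
turn [0.0014 0.0012 0.0016]
```

```bash
python3 -m crank '[[[0,0,0],[0,0,0]],[[0,0,0],[0,0,0]],[[0,0,0],[0,0,0]],[[0,0,0],[0,0,0]],[[0,0,0],[0,0,0]],[[0,0,0],[0,0,0]],[[0,0,0],[0,0,0]],[[0,0,0],[0,0,0]],[[0,0,0],[0,0,0]]]' 1
python3 -c "
from h import *
go()"
```

```text
time_s: 7.0
position: [0.4823, -0.3867, 0.0557]
tcp_rot: [[-0.157, -0.988, 0.0], [-0.988, 0.157, 0.0], [-0.0, -0.0, -1.0]]
force: [0.2, 0.1, 1.7]
opening: 0.161
t 7.0 P [ 0.4823 -0.3867  0.0557] head -99.0 zaxis [ 0.  0. -1.] F [0.2 0.1 1.7] open 0.161 q [-49.1  42.3  90.1   0.   47.7  49.9]
```

```bash
cat > plan.py <<'E'
from h import *
TO=np.array([.532,-.021,0]);th=np.radians(11.8);TX=np.array([np.cos(th),np.sin(th),0]);TY=np.array([-np.sin(th),np.cos(th),0]);Z=np.array([0,0,1.])
def tcp(lip,tilt,G=.0557,head=None):
    t=np.radians(tilt);cy=-TX;cx=TY*np.cos(t)-Z*np.sin(t);cz=TY*np.sin(t)+Z*np.cos(t)
    p=lip+cx*(-.090)+cz*(G-.004);return p,np.column_stack([-cx,cy,-cz])
def L(y,z,x=0.): return TO+TX*x+TY*y+Z*z
E
python3 - <<'E'
from plan import *
go(*tcp(L(-.105,.084),0))
seq=[(.084,0),(.078,4),(.07,8),(.062,12),(.055,15),(.051,18),(.049,21),(.047,24),(.044,27),(.041,30),(.039,33),(.036,36),(.035,39),(.035,42)]
for (z0,t0),(z1,t1) in zip(seq,seq[1:]):
    p0,R0=tcp(L(-.105,z0),t0);p1,R1=tcp(L(-.105,z1),t1)
    print(t1,(R0.T@(p1-p0)*100).round(2),Ro.from_matrix(R0.T@R1).as_rotvec().round(3),p1.round(3))
E
```

```text
t 7.0 P [ 0.4823 -0.3867  0.0557] head -99.0 zaxis [ 0.  0. -1.] F [0.2 0.1 1.7] open 0.161 q [-49.1  42.3  90.1   0.   47.7  49.9]
shift cm [-18.66  -6.11  -8.  ]
turn [-0.000e+00  1.000e-04 -3.631e-01]
4 [-0.38 -0.   -0.02] [ 0.    0.07 -0.  ] [ 0.571 -0.208  0.136]
8 [-0.44  0.    0.18] [-0.    0.07  0.  ] [ 0.57  -0.204  0.134]
12 [-0.49  0.    0.18] [ 0.    0.07 -0.  ] [ 0.569 -0.199  0.131]
15 [-0.43 -0.    0.22] [0.    0.052 0.   ] [ 0.569 -0.196  0.128]
18 [-0.39  0.   -0.08] [-0.     0.052  0.   ] [ 0.568 -0.192  0.128]
21 [-0.34 -0.   -0.27] [0.    0.052 0.   ] [ 0.567 -0.188  0.13 ]
24 [-0.35  0.   -0.28] [-0.     0.052 -0.   ] [ 0.566 -0.184  0.131]
27 [-0.4  -0.   -0.19] [ 0.     0.052 -0.   ] [ 0.565 -0.179  0.131]
30 [-0.42  0.   -0.2 ] [-0.     0.052 -0.   ] [ 0.564 -0.175  0.131]
33 [-0.38  0.   -0.29] [0.    0.052 0.   ] [ 0.563 -0.17   0.131]
36 [-0.45 -0.   -0.21] [-0.     0.052 -0.   ] [ 0.562 -0.165  0.131]
39 [-0.34  0.   -0.38] [ 0.     0.052 -0.   ] [ 0.561 -0.16   0.132]
42 [-0.28 -0.   -0.46] [-0.     0.052  0.   ] [ 0.56  -0.155  0.134]
```

```bash
python3 -m crank '[[[0,0,-0.4],[0,0,0]],[[0,0,-1],[0,0,0]],[[0,0,-1.5],[0,0,0]],[[0,0,-1.5],[0,0,0]],[[0,0,-1.5],[0,0,0]],[[0,0,-1.2],[0,0,0]],[[0,0,-0.7],[0,0,0]],[[0,0,-0.2],[0,0,0]],[[-0.5,-0.16,0],[0,0,0]],[[-1,-0.33,0],[0,0,0]],[[-1.5,-0.5,0],[0,0,0]],[[-1.5,-0.5,0],[0,0,0]]]'
python3 -m crank '[[[-1.5,-0.5,0],[0,0,-0.02]],[[-1.5,-0.5,0],[0,0,0]],[[-1.5,-0.5,0],[0,0,0]],[[-1.5,-0.5,0],[0,0,0]],[[-1.5,-0.5,0],[0,0,0]],[[-1.5,-0.5,0],[0,0,0]],[[-1.5,-0.5,0],[0,0,0]],[[-1.4,-0.5,0],[0,0,0]],[[-1,-0.33,0],[0,0,0]],[[-0.6,-0.29,0],[0,0,0]],[[0,0,0],[0,0,-0.02]],[[0,0,0],[0,0,-0.04]]]'
python3 -m crank '[[[0,0,0],[0,0,-0.05]],[[0,0,0],[0,0,-0.05]],[[0,0,0],[0,0,-0.05]],[[0,0,0],[0,0,-0.05]],[[0,0,0],[0,0,-0.05]],[[0,0,0],[0,0,-0.03]],[[0,0,0],[0,0,-0.01]],[[0,0,0],[0,0,0]]]'
python3 - <<'E'
from plan import *
go(*tcp(L(-.105,.084),0))
a=shot("scene","s4");crop(a,100,120,300,270,4,"z4s")
E
```

```text
time_s: 8.2
position: [0.5044, -0.3427, 0.1348]
tcp_rot: [[-0.157, -0.988, -0.001], [-0.988, 0.157, 0.002], [-0.001, 0.001, -1.0]]
force: [-0.3, 0.8, -2.7]
opening: 0.157
time_s: 9.4
position: [0.5686, -0.2177, 0.1356]
tcp_rot: [[-0.075, -0.997, -0.0], [-0.997, 0.075, -0.001], [0.001, 0.0, -1.0]]
force: [-1.4, 0.0, -2.3]
opening: 0.157
time_s: 10.2
position: [0.5685, -0.2177, 0.1355]
tcp_rot: [[0.211, -0.978, -0.0], [-0.978, -0.211, -0.0], [0.0, 0.0, -1.0]]
force: [0.3, 0.8, -3.0]
opening: 0.159
t 10.2 P [ 0.5685 -0.2177  0.1355] head -77.8 zaxis [-0. -0. -1.] F [ 0.3  0.8 -3. ] open 0.159 q [-31.5  35.1  89.   -0.   55.9  46.4]
shift cm [-0.5  -0.46 -0.02]
turn [ 0.0001 -0.0001  0.0063]
```

View pics/z4s.png

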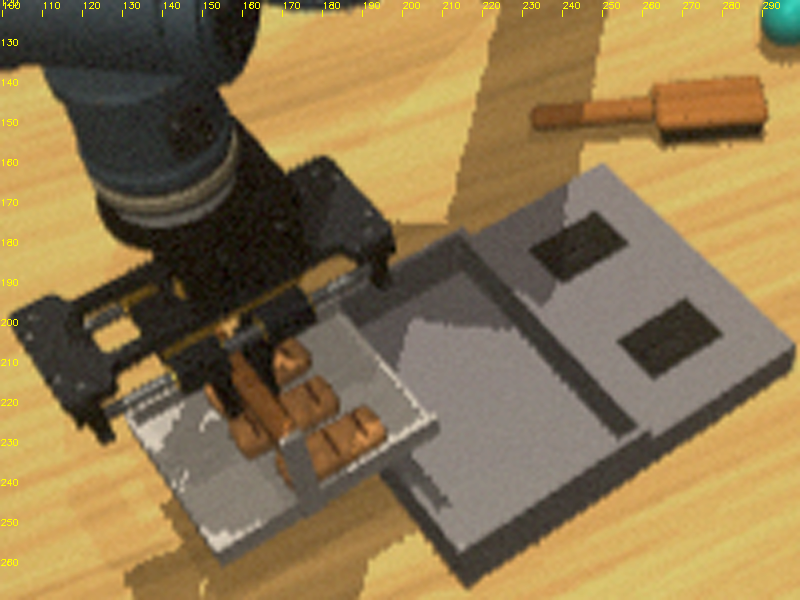

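The caddy is level and lined up, with its open lip over the well at about (195,215). I'll correct by 5 mm and then tilt.

```bash
python3 -m crank '[[[-0.5,-0.45,0],[0,0,0]],[[-0.38,0,0],[0,0.07,0]],[[-0.44,0,0.18],[0,0.07,0]],[[-0.49,0,0.18],[0,0.07,0]],[[-0.43,0,0.22],[0,0.052,0]],[[-0.39,0,-0.08],[0,0.052,0]],[[-0.34,0,-0.27],[0,0.052,0]],[[-0.35,0,-0.28],[0,0.052,0]],[[-0.4,0,-0.2],[0,0.052,0]],[[0,0,0],[0,0,0]],[[0,0,0],[0,0,0]]]'
python3 - <<'E'
from plan import *
go(*tcp(L(-.105,.044),27))
a=shot("scene","s5");crop(a,100,120,300,270,4,"z5s")
E
```

```text
time_s: 11.35
position: [0.5652, -0.1784, 0.1307]
tcp_rot: [[0.189, -0.977, 0.096], [-0.872, -0.212, -0.442], [0.452, -0.0, -0.892]]
force: [-0.9, -0.1, -3.2]
opening: 0.16
t 11.35 P [ 0.5652 -0.1784  0.1307] head -77.8 zaxis [ 0.096 -0.442 -0.892] F [-0.9 -0.1 -3.2] open 0.16 q [-16.6  34.1 100.9 -39.7  38.3  91.5]
shift cm [0.08 0.03 0.02]
turn [-0.0036  0.0024  0.0067]
```

View pics/z5s.png

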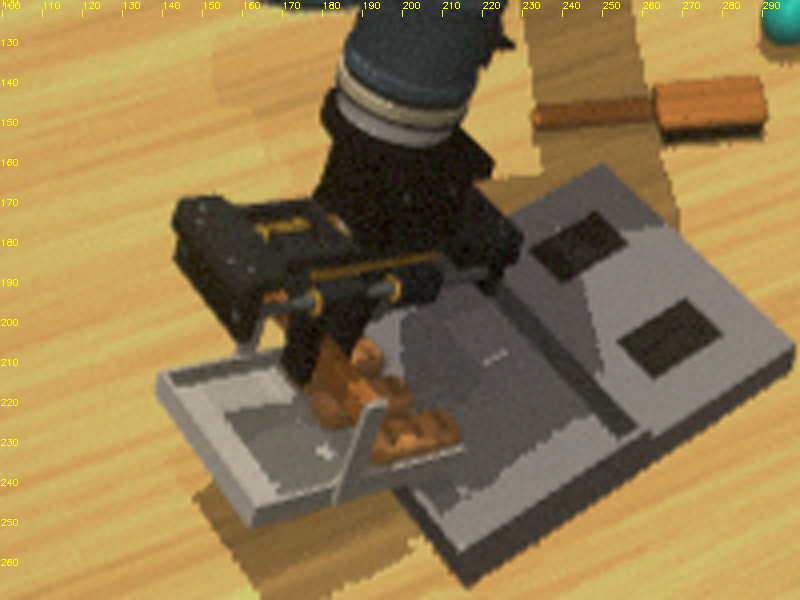

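At 27° the biscuits are starting to slide, with the nearest at about (208,225). I'll tilt further.

```bash
python3 -m crank '[[[-0.42,0,-0.2],[0,0.052,0]],[[-0.38,0,-0.29],[0,0.052,0]],[[-0.45,0,-0.21],[0,0.052,0]],[[-0.34,0,-0.38],[0,0.052,0]],[[0,0,0],[0,0,0]],[[0,0,0],[0,0,0]],[[0,0,0],[0,0,0]],[[0,0,0],[0,0,0]]]'
python3 - <<'E'
from plan import *
go(*tcp(L(-.105,.035),39))
a=shot("scene","s6");crop(a,100,120,300,270,4,"z6s")
E
```

```text
time_s: 12.2
position: [0.5613, -0.1611, 0.1322]
tcp_rot: [[0.163, -0.978, 0.133], [-0.762, -0.21, -0.613], [0.627, -0.001, -0.779]]
force: [-0.3, -0.5, -2.1]
opening: 0.157
t 12.2 P [ 0.5613 -0.1611  0.1322] head -78.0 zaxis [ 0.133 -0.613 -0.779] F [-0.3 -0.5 -2.1] open 0.157 q [ -9.4  36.6 104.2 -61.9  41.4 117.6]
shift cm [-0.08 -0.   -0.02]
turn [-0.0044  0.0027  0.0034]
```

View pics/z6s.png

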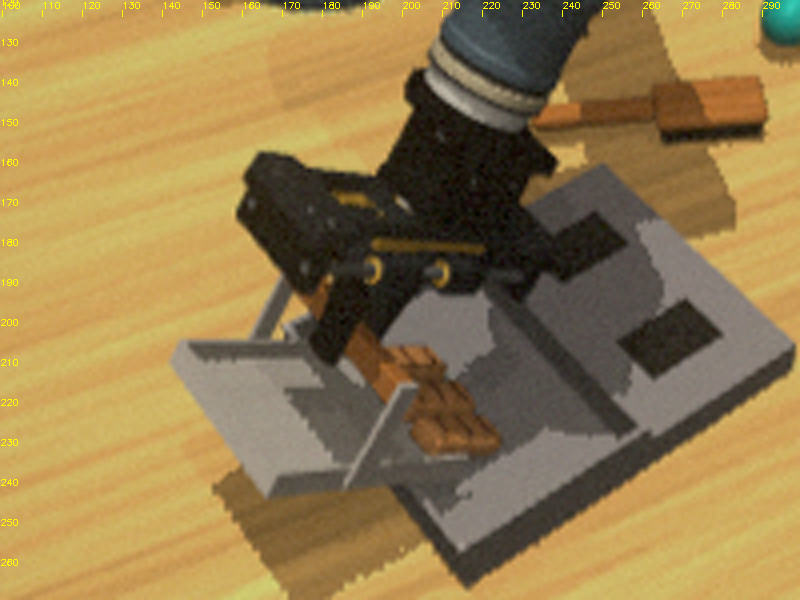

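The noses, at about (218,230), have reached the well floor while the tails still rest on the lip. I'll draw the caddy back up along its own slope.

```bash
python3 -m crank '[[[0.3,0,0],[0,0.03,0]],[[0.5,0,0],[0,0.03,0]],[[0.5,0,0],[0,0,0]],[[0.6,0,0],[0,0,0]],[[0.6,0,0],[0,0,0]],[[0.5,0,0],[0,0,0]],[[0,0,0],[0,0,0]],[[0,0,0],[0,0,0]]]'
python3 - <<'E'
from plan import *
go()
a=shot("scene","s7");crop(a,100,120,300,270,4,"z7s")
E
```

```text
time_s: 13.05
position: [0.5655, -0.1824, 0.1519]
tcp_rot: [[0.155, -0.978, 0.142], [-0.723, -0.211, -0.658], [0.673, -0.001, -0.74]]
force: [-0.8, 0.5, -2.4]
opening: 0.159
t 13.05 P [ 0.5655 -0.1824  0.1519] head -77.9 zaxis [ 0.142 -0.658 -0.74 ] F [-0.8  0.5 -2.4] open 0.159 q [-10.2  35.9 103.9 -65.6  43.1 119.1]
```

View pics/z7s.png

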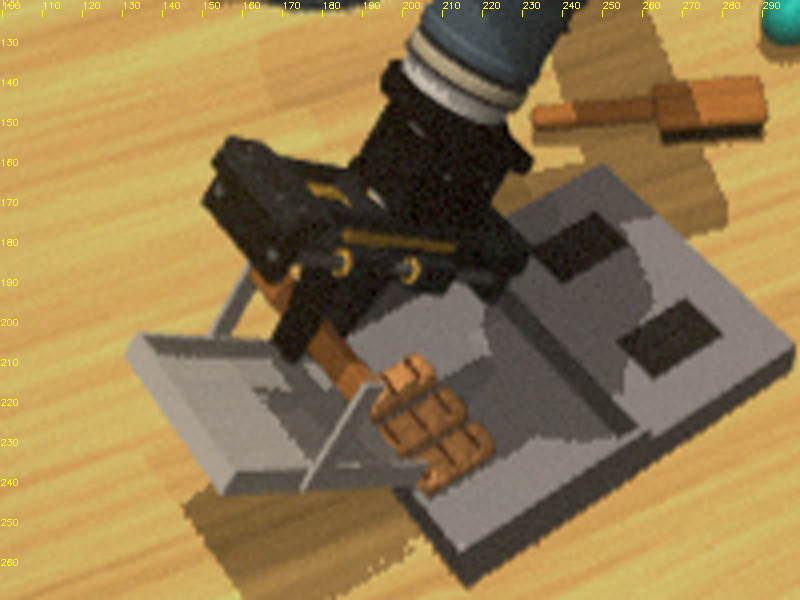

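All three biscuits look flat in the well, at about (200-222, 210-240). I'll lift the caddy, level it while backing off, and set it down.

```bash
python3 -m crank '[[[0.4,0,-0.4],[0,0,0]],[[0.8,0,-0.9],[0,0,0]],[[0.8,0,-0.9],[0,0,0]],[[0.8,0,-0.9],[0,0,0]],[[1,0,-0.4],[0,-0.06,0]],[[1,0,0],[0,-0.1,0]],[[1,0,0],[0,-0.12,0]],[[1,0,0],[0,-0.12,0]],[[1,0,0],[0,-0.12,0]],[[1,0,0],[0,-0.12,0]],[[1,0,0],[0,-0.08,0]],[[0.3,0,0],[0,-0.015,0]]]'
python3 - <<'E'
from plan import *
go(*tcp(L(-.225,.05,-.03),0))
c=load("top0");print("jar",onz(c,(317,130),.02))
a=shot("scene","s8");crop(a,100,120,300,270,4,"z8s");b=shot("top","t8");crop(b,210,140,430,255,3.6,"z8t")
E
```

```text
time_s: 14.3
position: [0.5787, -0.2455, 0.2262]
tcp_rot: [[0.208, -0.978, 0.002], [-0.978, -0.208, -0.013], [0.013, 0.0, -1.0]]
force: [0.6, -0.0, -1.8]
opening: 0.16
t 14.3 P [ 0.5787 -0.2455  0.2262] head -78.0 zaxis [ 0.002 -0.013 -1.   ] F [ 0.6 -0.  -1.8] open 0.16 q [-32.9  30.1  81.6  -0.6  67.7  45.3]
shift cm [ 8.4   3.   12.55]
turn [ 0.0002 -0.0128  0.0032]
jar [ 0.72453464 -0.16824485  0.02      ]
```

View pics/z8s.png

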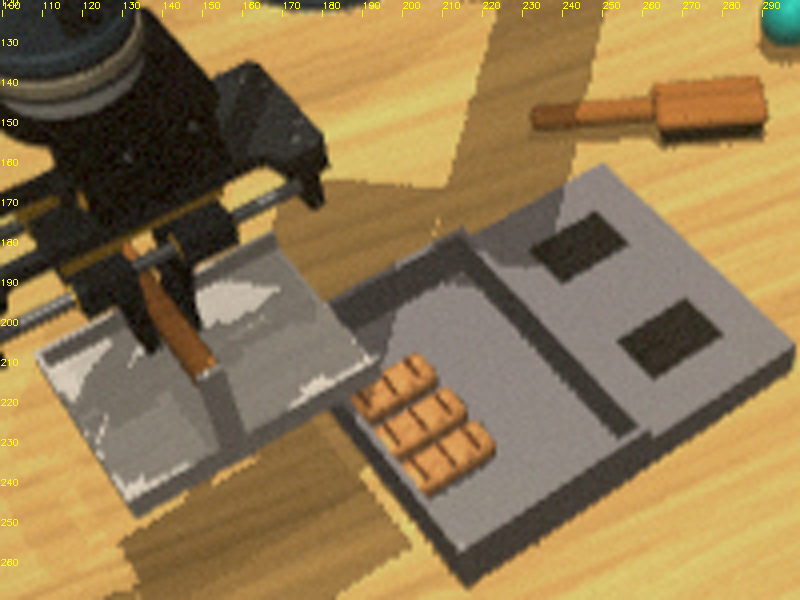

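View pics/z8t.png

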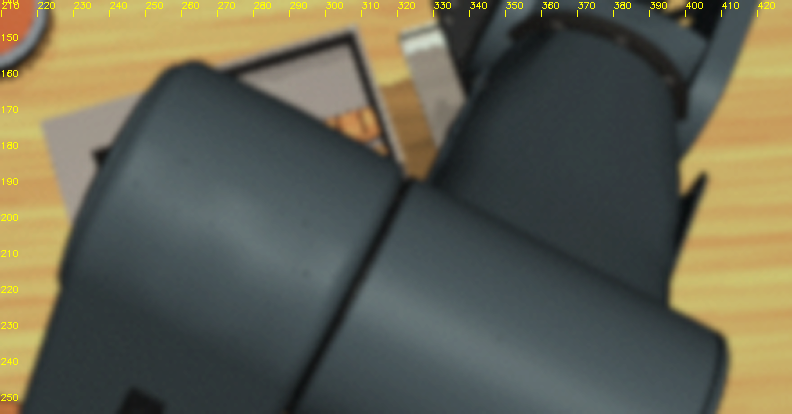

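All three biscuits lie flat inside the well, at about (208,225). Now I'll set the caddy down beside the tray.

```bash
python3 -m crank '[[[0.6,0.2,0],[0,-0.013,0]],[[1.6,0.6,0.5],[0,0,0]],[[2.2,0.8,1],[0,0,0]],[[2.2,0.8,1.5],[0,0,0]],[[1.2,0.4,2],[0,0,0]],[[0.6,0.2,2],[0,0,0]],[[0,0,2],[0,0,0]],[[0,0,2],[0,0,0]],[[0,0,1.5],[0,0,0]],[[0,0,1],[0,0,0]],[[0,0,0.8],[0,0,0]],[[0,0,0.6],[0,0,0]]]'
python3 - <<'E'
from plan import *
go(*tcp(L(-.225,.005,-.03),0))
E
```

```text
time_s: 15.6
position: [0.5665, -0.3304, 0.0763]
tcp_rot: [[0.211, -0.978, -0.001], [-0.978, -0.211, 0.001], [-0.001, 0.001, -1.0]]
force: [-0.1, -0.3, -1.7]
opening: 0.16
t 15.6 P [ 0.5665 -0.3304  0.0763] head -77.8 zaxis [-0.001  0.001 -1.   ] F [-0.1 -0.3 -1.7] open 0.16 q [-40.   42.8  83.6   0.   53.7  37.8]
shift cm [0.51 0.06 1.96]
turn [0.0009 0.0013 0.0063]
```

```bash
python3 -m crank '[[[0,0,0.6],[0,0,0]],[[0,0,0.5],[0,0,0]],[[0,0,0.4],[0,0,0]],[[0,0,0.2],[0,0,0]],[[0,0,0.1],[0,0,0]],[[0,0,0],[0,0,0]]]'
python3 -m crank '[[[0,0,0.1],[0,0,0]],[[0,0,0.1],[0,0,0]],[[0,0,0],[0,0,0]]]'
```

```text
time_s: 16.2
position: [0.5663, -0.3303, 0.0586]
tcp_rot: [[0.21, -0.978, -0.001], [-0.978, -0.21, 0.001], [-0.002, 0.001, -1.0]]
force: [0.5, -0.1, -1.6]
opening: 0.156
time_s: 16.5
position: [0.5662, -0.3302, 0.0565]
tcp_rot: [[0.21, -0.978, -0.002], [-0.978, -0.21, 0.002], [-0.002, 0.001, -1.0]]
force: [-1.2, 0.9, -1.9]
opening: 0.153
```

```bash
python3 -m crank '[[[0,0,0.1],[0,0,0]],[[0,0,0.05],[0,0,0]],[[0,0,0],[0,0,0]]]'
```

```text
time_s: 16.8
position: [0.5664, -0.3304, 0.0557]
tcp_rot: [[0.21, -0.978, -0.001], [-0.978, -0.21, 0.001], [-0.001, 0.001, -1.0]]
force: [-0.3, 0.4, 3.1]
opening: 0.159
```

```bash
python3 -m crank '[[[0,0,0],[0,0,0]],[[0,0,0],[0,0,0]],[[0,0,0],[0,0,0]],[[0,0,0],[0,0,0]],[[0,0,-0.5],[0,0,0]],[[0,0,-1.5],[0,0,0]],[[0,0,-2.5],[0,0,0]],[[0,0,-2.5],[0,0,0]],[[0,0,-2.5],[0,0,0]],[[0,0,-2.5],[0,0,0]],[[0,0,-1],[0,0,0]]]' 0
cat > egg.py <<'E'
from h import *
def eggs(c,boxes,thr=50):
    hsv=cv2.cvtColor(c["pixels"],cv2.COLOR_RGB2HSV);out=[]
    for x0,y0,x1,y1 in boxes:
        m=((hsv[...,1]<90)&(hsv[...,2]>thr)).astype(np.uint8)[y0:y1,x0:x1]
        k,l,st,ce=cv2.connectedComponentsWithStats(m);i=1+np.argmax(st[1:,4]);m=(l==i).astype(np.uint8)
        big=cv2.resize(m*255,None,fx=8,fy=8,interpolation=cv2.INTER_LINEAR)>127
        ys,xs=np.nonzero(big);p=np.column_stack([(xs+.5)/8-.5+x0,(ys+.5)/8-.5+y0])
        c0=p.mean(0);w,v=np.linalg.eigh(np.cov((p-c0).T));ax=v[:,1];s=(p-c0)@ax
        sk=(s**3).mean()/s.std()**3
        if sk<0: ax=-ax;s=-s   # tail (pointed) toward +ax
        mid=c0+ax*(s.max()+s.min())/2
        q0,q1=onz(c,c0-5*ax,.037),onz(c,c0+5*ax,.037)
        d=q1-q0
        out.append(dict(c=c0.round(2),mid=mid.round(2),ax=ax.round(3),skew=round(float(sk),3),area=int(st[i,4]),len=round(np.ptp(s),1),wid=round(np.ptp((p-c0)@v[:,0]),1),head=np.degrees(np.arctan2(d[1],d[0])).round(1),X=onz(c,mid,.037).round(4)))
    return out
E
python3 - <<'E'
from egg import *
go()
a=shot("scene","s9");b=shot("top","t9")
cv2.imwrite("pics/s9v.png",cv2.convertScaleAbs(a["pixels"][:,:,::-1],alpha=1.3))
A=eggs(a,[(340,158,375,200),(298,130,332,165)]);B=eggs(b,[(135,163,170,202),(155,218,185,258)])
for p,q in zip(A,B): print(p,"\n",q,"\n",tri(a,p["mid"],b,q["mid"]))
E
```

```text
time_s: 17.9
position: [0.568, -0.3316, 0.1893]
tcp_rot: [[0.21, -0.978, 0.004], [-0.978, -0.21, -0.003], [0.004, -0.003, -1.0]]
force: [-0.1, -0.4, -0.1]
opening: 0.5
t 17.9 P [ 0.568  -0.3316  0.1893] head -77.9 zaxis [ 0.004 -0.003 -1.   ] F [-0.1 -0.4 -0.1] open 0.5 q [-40.   34.7  79.2   0.   65.9  37.8]
{'c': array([356.76, 175.95]), 'mid': array([356.79, 176.11]), 'ax': array([0.157, 0.988]), 'skew': 0.038, 'area': 366, 'len': np.float64(23.7), 'wid': np.float64(20.3), 'head': np.float64(-29.0), 'X': array([0.5986, 0.3354, 0.037 ])} 
 {'c': array([152.51, 182.48]), 'mid': array([152.71, 182.12]), 'ax': array([ 0.494, -0.87 ]), 'skew': -0.072, 'area': 381, 'len': np.float64(25.4), 'wid': np.float64(19.7), 'head': np.float64(-31.6), 'X': array([0.5987, 0.3367, 0.037 ])} 
 (array([0.59849548, 0.33627822, 0.0366556 ]), [np.float64(0.0005543208888369534), np.float64(0.0005543208888366736)])
{'c': array([315.13, 144.92]), 'mid': array([315.28, 145.  ]), 'ax': array([0.871, 0.491]), 'skew': -0.057, 'area': 332, 'len': np.float64(23.6), 'wid': np.float64(18.8), 'head': np.float64(22.5), 'X': array([0.4349, 0.2961, 0.037 ])} 
 {'c': array([168.59, 236.75]), 'mid': array([168.47, 236.52]), 'ax': array([-0.452, -0.892]), 'skew': -0.059, 'area': 399, 'len': np.float64(26.3), 'wid': np.float64(20.1), 'head': np.float64(23.9), 'X': array([0.4336, 0.2972, 0.037 ])} 
 (array([0.4337356 , 0.29727706, 0.03557471]), [np.float64(0.00019031525739291423), np.float64(0.00019031525739272333)])
```

View pics/s9v.png

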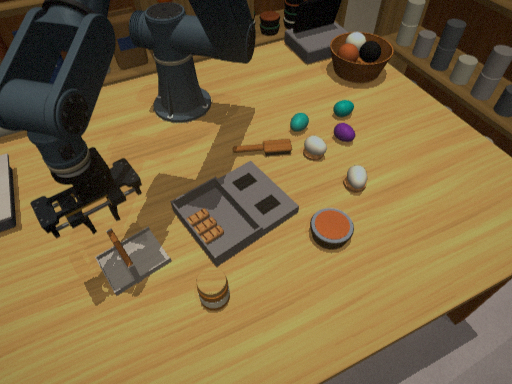

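Run:
```python
from egg import *
b=load("t9")
for n,u,z in(("purple",(128,247),.03),("turq",(166,283),.03),("turq2",(104,287),.03),("brushhead L",(191,256),.028),("brush mid",(205,258),.028),("tub",(205,142),.045)): print(n,onz(b,u,z).round(3))
for P,h in(((.5951,.3383),59.5),((.43,.2957),-66.6)):
    R=down(h)
    for s in(-.0585,.0585): print("finger",(np.array(P)+R[:2,0]*s).round(3))
go([.5951,.3383,.13],down(59.5))
```

```text
purple [0.414 0.416 0.03 ]
turq [0.303 0.311 0.03 ]
turq2 [0.307 0.487 0.03 ]
brushhead L [0.373 0.237 0.028]
brush mid [0.364 0.197 0.028]
tub [0.707 0.174 0.045]
finger [0.565 0.288]
finger [0.625 0.389]
finger [0.407 0.349]
finger [0.453 0.242]
t 18.0 P [ 0.5675 -0.3313  0.1878] head -77.9 zaxis [ 0.002 -0.002 -1.   ] F [-0.6  0.5  0. ] open 0.503 q [-40.   34.8  79.2   0.   65.8  37.8]
shift cm [-64.9  -16.77   5.67]
turn [ 1.7000e-03 -3.5000e-03 -2.3974e+00]
```

```bash
python3 -m crank '[[[-1.5,-0.4,0],[0,0,0]],[[-3,-0.8,0],[0,0,0]],[[-4.5,-1.15,0],[0,0,0]],[[-4.5,-1.15,0],[0,0,0]],[[-4.5,-1.15,0],[0,0,0]],[[-4.5,-1.15,0],[0,0,0]],[[-4.5,-1.15,0],[0,0,0]],[[-4.5,-1.15,0],[0,0,0]],[[-4.5,-1.15,0],[0,0,0]],[[-4.5,-1.15,0],[0,0,0]],[[-4.5,-1.15,0],[0,0,0]],[[-4.5,-1.15,0],[0,0,0]]]' -1
python3 -m crank '[[[-4.5,-1.15,0],[0,0,0]],[[-4.5,-1.15,0],[0,0,0]],[[-3.5,-0.95,0],[0,0,0]],[[-2,-0.5,0],[0,0,0]],[[-0.9,-0.3,0],[0,0,0]],[[0,0,0],[0,0,-0.09]],[[0,0,0],[0,0,-0.14]],[[0,0,0],[0,0,-0.14]],[[0,0,0],[0,0,-0.14]],[[0,0,0],[0,0,-0.14]],[[0,0,0],[0,0,-0.14]],[[0,0,0],[0,0,-0.14]]]'
python3 -m crank '[[[0,0,0],[0,0,-0.14]],[[0,0,0],[0,0,-0.14]],[[0,0,0],[0,0,-0.14]],[[0,0,0],[0,0,-0.14]],[[0,0,0],[0,0,-0.14]],[[0,0,0],[0,0,-0.14]],[[0,0,0],[0,0,-0.14]],[[0,0,0],[0,0,-0.14]],[[0,0,0],[0,0,-0.14]],[[0,0,0],[0,0,-0.14]],[[0,0,0],[0,0,-0.06]],[[0,0,0],[0,0,0]]]'
python3 - <<'E'
from egg import *
go([.5951,.3383,.10],down(59.5))
E
```

```text
time_s: 19.2
position: [0.5841, 0.1828, 0.1839]
tcp_rot: [[0.211, -0.978, -0.006], [-0.978, -0.211, 0.001], [-0.003, 0.006, -1.0]]
force: [0.6, -0.7, -0.9]
opening: 1.001
time_s: 20.4
position: [0.5934, 0.3372, 0.1853]
tcp_rot: [[0.911, -0.412, -0.004], [-0.412, -0.911, 0.0], [-0.003, 0.001, -1.0]]
force: [0.4, 0.2, 0.5]
opening: 0.999
time_s: 21.6
position: [0.5935, 0.3374, 0.1854]
tcp_rot: [[0.516, 0.857, -0.003], [0.857, -0.516, 0.0], [-0.001, -0.003, -1.0]]
force: [0.3, -0.5, 0.6]
opening: 0.998
t 21.6 P [0.5935 0.3374 0.1854] head 59.0 zaxis [-0.003  0.    -1.   ] F [ 0.3 -0.5  0.6] open 0.998 q [ 20.2  37.   75.    0.1  68.1 -38.8]
shift cm [0.17 0.12 8.54]
turn [-0.0029  0.0014 -0.0095]
```

```bash
python3 -m crank '[[[0.15,0.1,1],[-0.003,0.001,-0.01]],[[0,0,2],[0,0,0]],[[0,0,2.5],[0,0,0]],[[0,0,2],[0,0,0]],[[0,0,1],[0,0,0]],[[0,0,0],[0,0,0]]]'
python3 - <<'E'
from egg import *
go([.5951,.3383,.021],down(59.5))
a=shot("scene","s10");crop(a,310,120,410,200,8,"z10s");b=shot("top","t10");crop(b,120,150,200,215,9,"z10t")
for P in((.5951,.3383,.037),): print(proj(a,P),proj(b,P))
P=np.array([.595,.338,.1]);R=down(59.5)
for s in(-.051,.051): print("tips",proj(a,P+R[:,0]*s),proj(b,P+R[:,0]*s))
E
```

```text
time_s: 22.2
position: [0.5941, 0.3392, 0.0986]
tcp_rot: [[0.506, 0.863, -0.003], [0.863, -0.506, -0.001], [-0.002, -0.002, -1.0]]
force: [0.2, 0.6, 0.2]
opening: 1.0
t 22.2 P [0.5941 0.3392 0.0986] head 59.6 zaxis [-0.003 -0.001 -1.   ] F [0.2 0.6 0.2] open 1.0 q [ 20.4  42.9  78.4   0.   58.9 -39.2]
shift cm [-0.01  0.14  7.76]
turn [-0.0019  0.0021  0.0018]
[356.89082837 174.98349749] [152.21414161 183.34715826]
tips [342.7715392  158.86817298] [163.24553685 185.94191142]
tips [380.13384699 160.90732759] [131.51105201 170.7594682 ]
```

View pics/z10s.png

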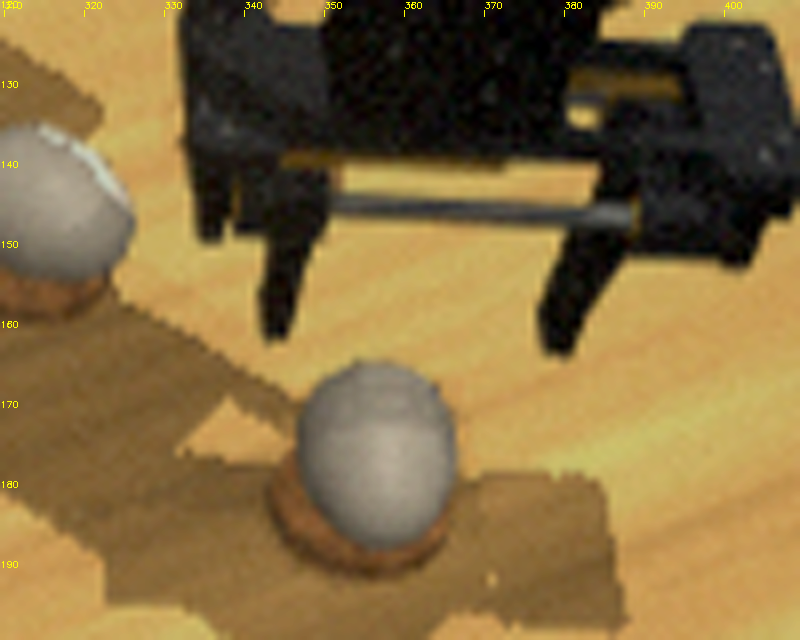

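View pics/z10t.png

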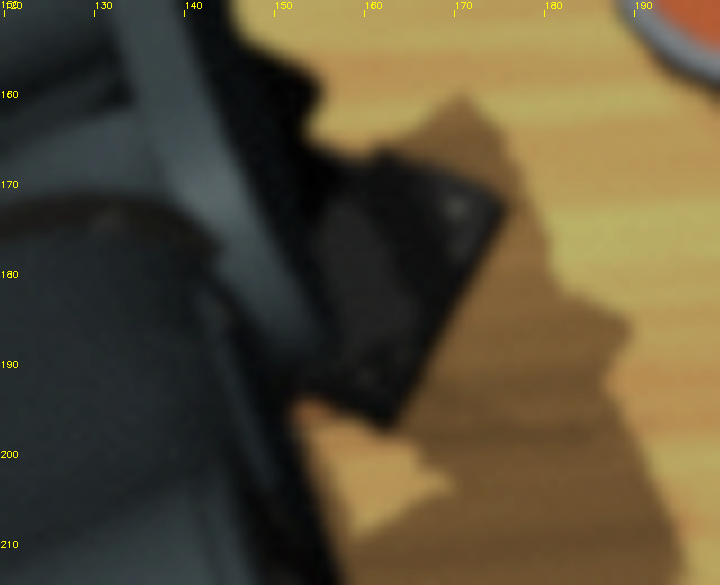

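The fingertips, at (343,161) and (379,163), straddle egg A at (357,176) as projected, so I'll go down.

```bash
python3 -m crank '[[[0,0.14,0.8],[0,0,0]],[[0,0,1.5],[0,0,0]],[[0,0,1.5],[0,0,0]],[[0,0,1.5],[0,0,0]],[[0,0,1.2],[0,0,0]],[[0,0,0.8],[0,0,0]],[[0,0,0.4],[0,0,0]],[[0,0,0],[0,0,0]],[[0,0,0],[0,0,0]]]'
python3 - <<'E'
from egg import *
go([.5951,.3383,.021],down(59.5))
a=shot("scene","s11");crop(a,310,120,410,200,8,"z11s")
E
```

```text
time_s: 23.2
position: [0.5972, 0.3396, 0.0244]
tcp_rot: [[0.505, 0.863, 0.002], [0.863, -0.505, 0.001], [0.002, 0.002, -1.0]]
force: [0.4, 0.0, -0.1]
opening: 1.001
t 23.2 P [0.5972 0.3396 0.0244] head 59.7 zaxis [ 0.002  0.001 -1.   ] F [ 0.4  0.  -0.1] open 1.001 q [ 20.3  48.6  79.8   0.   51.4 -39.3]
shift cm [-0.22 -0.12  0.34]
turn [ 0.0015 -0.0023  0.0026]
```

View pics/z11s.png

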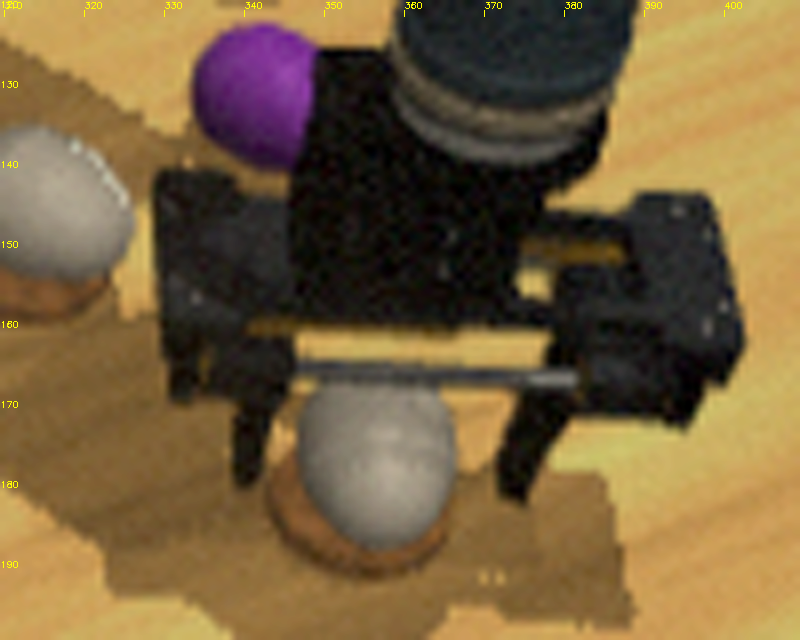

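The fingers straddle egg A and are clear of the ring. A small correction first, then close.

```bash
python3 -m crank '[[[-0.2,-0.1,0.3],[0,0,0]],[[0,0,0],[0,0,0]],[[0,0,0],[0,0,0]]]'
python3 - <<'E'
from egg import *
go([.5951,.3383,.021],down(59.5))
E
```

```text
time_s: 23.55
position: [0.5948, 0.3382, 0.0212]
tcp_rot: [[0.505, 0.863, 0.002], [0.863, -0.505, 0.001], [0.002, 0.001, -1.0]]
force: [-0.4, 0.4, -0.3]
opening: 1.001
t 23.55 P [0.5948 0.3382 0.0212] head 59.7 zaxis [ 0.002  0.001 -1.   ] F [-0.4  0.4 -0.3] open 1.001 q [ 20.3  48.7  80.3   0.   50.9 -39.4]
shift cm [0.02 0.02 0.02]
turn [ 0.001  -0.0016  0.0026]
```

```bash
python3 -m crank '[[[0,0,0],[0,0,0]],[[0,0,0],[0,0,0]],[[0,0,0],[0,0,0]],[[0,0,0],[0,0,0]],[[0,0,0],[0,0,0]],[[0,0,0],[0,0,0]],[[0,0,0],[0,0,0]],[[0,0,0],[0,0,0]]]' 1
python3 - <<'E'
from egg import *
go()
a=shot("scene","s12");crop(a,310,120,410,200,8,"z12s")
E
```

```text
time_s: 24.35
position: [0.595, 0.3383, 0.021]
tcp_rot: [[0.505, 0.863, 0.002], [0.863, -0.505, 0.001], [0.002, 0.001, -1.0]]
force: [-0.5, -0.1, 0.4]
opening: 0.633
t 24.35 P [0.595  0.3383 0.021 ] head 59.6 zaxis [ 0.002  0.001 -1.   ] F [-0.5 -0.1  0.4] open 0.633 q [ 20.3  48.8  80.2   0.   50.9 -39.4]
```

View pics/z12s.png

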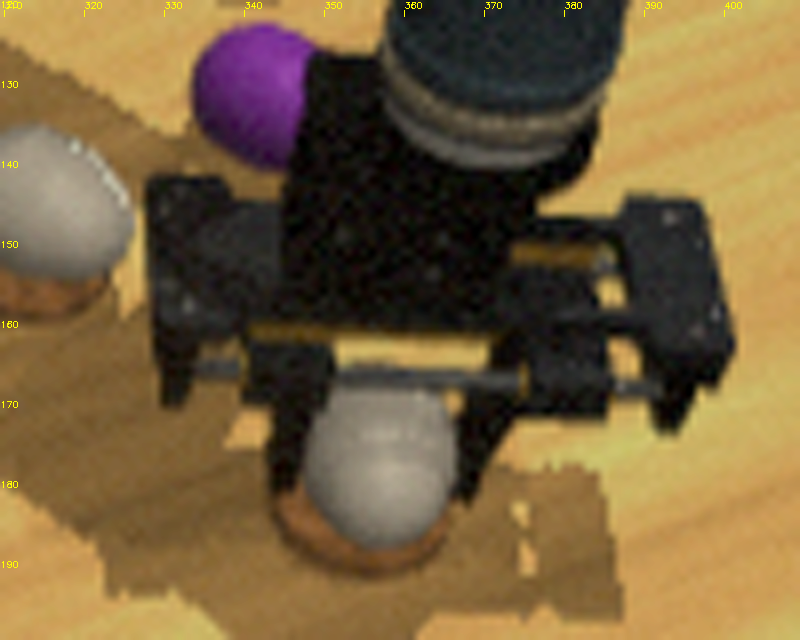

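Gripped at 55 mm, right for the egg's 56 mm. I'll lift, then turn.

```bash
python3 -m crank '[[[0,0,0],[0,0,0]],[[0,0,-0.2],[0,0,0]],[[0,0,-0.5],[0,0,0]],[[0,0,-1],[0,0,0]],[[0,0,-1.5],[0,0,0]],[[0,0,-2],[0,0,0]],[[0,0,-2],[0,0,0]],[[0,0,-1.5],[0,0,0]],[[0,0,-1],[0,0,0]],[[0,0,-0.3],[0,0,0]],[[0,0,0],[0,0,0.05]],[[0,0,0],[0,0,0.08]]]'
python3 -m crank '[[[0,0,0],[0,0,0.1]],[[0,0,0],[0,0,0.1]],[[0,0,0],[0,0,0.1]],[[0,0,0],[0,0,0.1]],[[0,0,0],[0,0,0.1]],[[0,0,0],[0,0,0.1]],[[0,0,0],[0,0,0.07]],[[0,0,0],[0,0,0.03]],[[0,0,0],[0,0,0]]]'
python3 - <<'E'
from egg import *
go([.5694,.0588,.12],down(11.8))
a=shot("scene","s13");crop(a,300,100,400,180,8,"z13s")
E
```

```text
time_s: 25.6
position: [0.5942, 0.3379, 0.1206]
tcp_rot: [[0.615, 0.788, 0.0], [0.788, -0.615, 0.0], [0.001, 0.0, -1.0]]
force: [0.3, -0.2, -0.6]
opening: 0.63
time_s: 26.5
position: [0.5942, 0.3379, 0.1201]
tcp_rot: [[0.978, 0.21, -0.0], [0.21, -0.978, 0.0], [-0.0, -0.0, -1.0]]
force: [-0.7, 0.2, -0.9]
opening: 0.632
t 26.5 P [0.5942 0.3379 0.1201] head 12.1 zaxis [-0.  0. -1.] F [-0.7  0.2 -0.9] open 0.632 q [20.3 41.3 77.9  0.  60.9  8.2]
shift cm [-8.270e+00  2.677e+01  1.000e-02]
turn [-0.0002  0.0002  0.0052]
```

View pics/z13s.png

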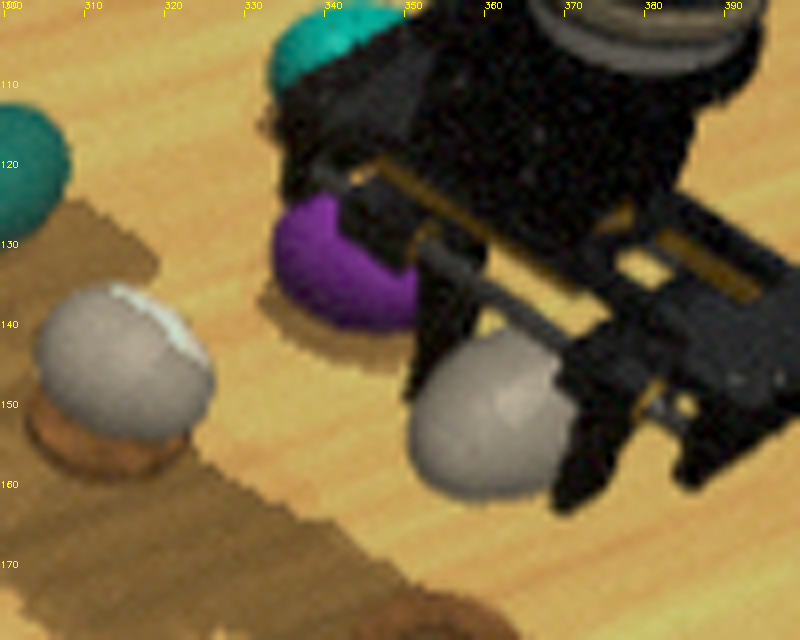

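```bash
python3 -m crank '[[[-0.3,0.9,0],[0,0,0]],[[-0.6,1.8,0],[0,0,0]],[[-0.85,2.7,0],[0,0,0]],[[-0.85,2.7,0],[0,0,0]],[[-0.85,2.7,0],[0,0,0]],[[-0.85,2.7,0],[0,0,0]],[[-0.85,2.7,0],[0,0,0]],[[-0.85,2.7,0],[0,0,0]],[[-0.85,2.7,0],[0,0,0]],[[-0.85,2.7,0],[0,0,0]],[[-0.4,1.5,0],[0,0,0]],[[-0.2,0.8,0],[0,0,0]]]'
python3 -m crank '[[[0,0,0],[0,0,0]],[[0,0,0],[0,0,0]]]'
python3 - <<'E'
from egg import *
go([.569,.0608,.075],down(11.8))
E
```

```text
time_s: 27.75
position: [0.5692, 0.0591, 0.1208]
tcp_rot: [[0.978, 0.208, 0.002], [0.208, -0.978, 0.001], [0.002, -0.001, -1.0]]
force: [0.1, -0.5, -0.4]
opening: 0.631
time_s: 27.95
position: [0.5695, 0.0613, 0.1208]
tcp_rot: [[0.978, 0.21, 0.002], [0.21, -0.978, 0.001], [0.002, -0.001, -1.0]]
force: [0.1, -0.0, -0.9]
opening: 0.633
t 27.95 P [0.5695 0.0613 0.1208] head 12.1 zaxis [ 0.002  0.001 -1.   ] F [ 0.1 -0.  -0.9] open 0.633 q [ -5.1  34.   95.    0.1  50.9 -17.3]
shift cm [-0.06  0.05  4.58]
turn [-0.001  -0.002   0.0054]
```

```bash
python3 -m crank '[[[0,0,0.5],[0,0,0.005]],[[0,0,1],[0,0,0]],[[0,0,1.2],[0,0,0]],[[0,0,1],[0,0,0]],[[0,0,0.6],[0,0,0]],[[0,0,0.2],[0,0,0]],[[0,0,0],[0,0,0]],[[0,0,0],[0,0,0]]]'
python3 - <<'E'
from egg import *
go([.569,.0608,.055],down(11.8))
a=shot("scene","s14");crop(a,215,140,315,220,8,"z14s")
print(proj(a,[.5694,.0588,.03]),proj(a,[.569,.0608,.0915]))
E
```

```text
time_s: 28.75
position: [0.5698, 0.0606, 0.0759]
tcp_rot: [[0.979, 0.205, 0.002], [0.205, -0.979, 0.001], [0.002, -0.0, -1.0]]
force: [0.6, 0.7, -2.0]
opening: 0.635
t 28.75 P [0.5698 0.0606 0.0759] head 11.8 zaxis [ 0.002  0.001 -1.   ] F [ 0.6  0.7 -2. ] open 0.635 q [ -5.1  38.   96.5   0.1  45.3 -17. ]
shift cm [-0.08 -0.03  2.09]
turn [-0.0003 -0.0024  0.0001]
[266.85381762 203.71934673] [267.84154031 189.18068708]
```

View pics/z14s.png

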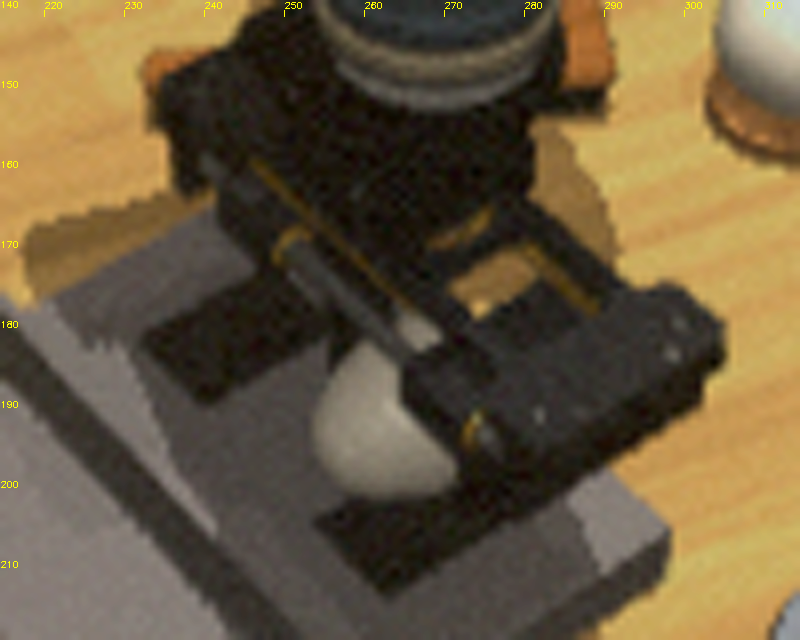

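The egg at about (265,190) hangs level above the far dimple, whose centre is at (267,204). I'll lower it in small steps and watch the force.

```bash
python3 -c "
from egg import *
a=load('s14');O=np.array([.5698,.0606,.0919]);t=np.radians(11.8);TY=np.array([-np.sin(t),np.cos(t),0])
print(proj(a,O-TY*.041),proj(a,O-[0,0,.028]))"
python3 -m crank '[[[-0.06,-0.02,0.8],[0,0,0]],[[0,0,1],[0,0,0]],[[0,0,0.8],[0,0,0]],[[0,0,0.6],[0,0,0]],[[0,0,0.3],[0,0,0]],[[0,0,0],[0,0,0]],[[0,0,0],[0,0,0]]]'
```

```text
[255.51722958 196.83835549] [267.72337895 195.94721286]
time_s: 29.5
position: [0.569, 0.0608, 0.0407]
tcp_rot: [[0.979, 0.205, 0.002], [0.205, -0.979, 0.001], [0.002, -0.0, -1.0]]
force: [0.4, 0.8, -0.6]
opening: 0.631
```

Run:
```python
from egg import *
go([.569,.0608,.035],down(11.8))
```

```text
t 29.5 P [0.569  0.0608 0.0407] head 11.8 zaxis [ 0.002  0.001 -1.   ] F [ 0.4  0.8 -0.6] open 0.631 q [ -5.1  41.3  97.4   0.1  41.2 -17. ]
shift cm [0.   0.   0.57]
turn [-0.0005 -0.0019  0.0001]
```

```bash
python3 -m crank '[[[0,0,0.15],[0,0,0]],[[0,0,0.15],[0,0,0]],[[0,0,0.1],[0,0,0]],[[0,0,0],[0,0,0]]]'
python3 -m crank '[[[0,0,0.05],[0,0,0]],[[0,0,0.05],[0,0,0]],[[0,0,0],[0,0,0]]]'
```

```text
time_s: 29.9
position: [0.5688, 0.0608, 0.0367]
tcp_rot: [[0.979, 0.205, 0.001], [0.205, -0.979, 0.001], [0.002, -0.001, -1.0]]
force: [0.5, -0.5, -1.2]
opening: 0.634
time_s: 30.2
position: [0.5688, 0.0608, 0.0357]
tcp_rot: [[0.979, 0.205, 0.001], [0.205, -0.979, 0.001], [0.002, -0.001, -1.0]]
force: [0.4, -0.7, -0.6]
opening: 0.634
```

```bash
python3 -m crank '[[[0,0,0.05],[0,0,0]],[[0,0,0],[0,0,0]]]'
python3 -m crank '[[[0,0,0.05],[0,0,0]],[[0,0,0],[0,0,0]]]'
```

```text
time_s: 30.4
position: [0.5688, 0.0608, 0.0352]
tcp_rot: [[0.979, 0.205, 0.002], [0.205, -0.979, 0.001], [0.002, -0.001, -1.0]]
force: [-0.3, -0.2, -0.2]
opening: 0.634
time_s: 30.6
position: [0.5688, 0.0608, 0.0347]
tcp_rot: [[0.979, 0.205, 0.001], [0.205, -0.979, 0.001], [0.002, -0.001, -1.0]]
force: [-1.1, -0.6, -0.9]
opening: 0.628
```

```bash
python3 -m crank '[[[0,0,0.05],[0,0,0]],[[0,0,0],[0,0,0]]]'
python3 -c "
from rig import read_state
print(read_state()['force'],read_state()['position'])"
```

```text
time_s: 30.8
position: [0.5688, 0.0608, 0.0342]
tcp_rot: [[0.979, 0.205, 0.001], [0.205, -0.979, 0.001], [0.002, -0.001, -1.0]]
force: [0.4, -0.6, -1.3]
opening: 0.632
[ 0.38985587 -0.58368941 -1.26820394] [0.56881212 0.06079792 0.03416479]
```

```bash
python3 -m crank '[[[0,0,0.05],[0,0,0]],[[0,0,0],[0,0,0]]]'; python3 -m crank '[[[0,0,0.05],[0,0,0]],[[0,0,0],[0,0,0]]]'
```

```text
time_s: 31.0
position: [0.5689, 0.0608, 0.034]
tcp_rot: [[0.979, 0.205, 0.002], [0.205, -0.979, 0.001], [0.002, -0.0, -1.0]]
force: [-0.1, 0.0, 0.9]
opening: 0.637
time_s: 31.2
position: [0.5689, 0.0608, 0.0339]
tcp_rot: [[0.979, 0.205, 0.002], [0.205, -0.979, 0.001], [0.002, -0.0, -1.0]]
force: [-1.3, 0.8, 5.0]
opening: 0.634
```

```bash
python3 -m crank '[[[0,0,-0.05],[0,0,0]],[[0,0,0],[0,0,0]],[[0,0,0],[0,0,0]]]'; python3 -m crank '[[[0,0,0],[0,0,0]],[[0,0,0],[0,0,0]],[[0,0,0],[0,0,0]],[[0,0,0],[0,0,0]]]' -0.7
python3 - <<'E'
from egg import *
go()
a=shot("scene","s15");crop(a,215,140,315,220,8,"z15s")
E
```

```text
time_s: 31.5
position: [0.5689, 0.0608, 0.0339]
tcp_rot: [[0.979, 0.205, 0.002], [0.205, -0.979, 0.001], [0.002, -0.0, -1.0]]
force: [-0.9, -0.5, 4.0]
opening: 0.629
time_s: 31.9
position: [0.5689, 0.0608, 0.0335]
tcp_rot: [[0.979, 0.205, 0.001], [0.205, -0.979, 0.001], [0.002, -0.001, -1.0]]
force: [-0.6, 0.7, -0.3]
opening: 0.835
t 31.9 P [0.5689 0.0608 0.0335] head 11.8 zaxis [ 0.001  0.001 -1.   ] F [-0.6  0.7 -0.3] open 0.835 q [ -5.1  42.   97.6   0.1  40.4 -17. ]
```

View pics/z15s.png

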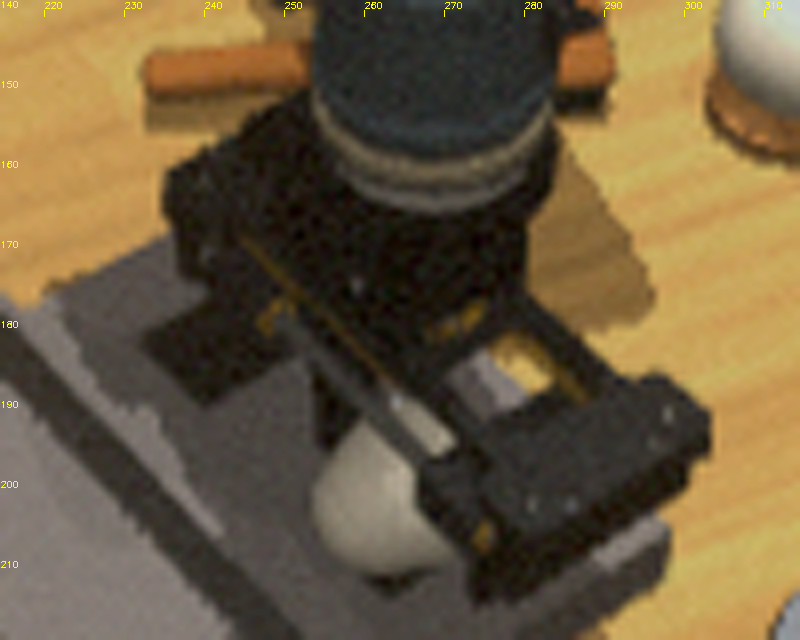

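Egg A sits in the far dimple at (262,203). I'll raise straight up.

```bash
python3 -m crank '[[[0,0,-0.2],[0,0,0]],[[0,0,-0.6],[0,0,0]],[[0,0,-1.2],[0,0,0]],[[0,0,-2],[0,0,0]],[[0,0,-2.5],[0,0,0]],[[0,0,-2.5],[0,0,0]],[[0,0,-2.5],[0,0,0]],[[0,0,-1.5],[0,0,0]],[[0,0,-0.5],[0,0,0]]]'
python3 - <<'E'
from egg import *
go([.43,.2957,.165],down(-66.6))
a=shot("scene","s16");crop(a,215,140,315,220,8,"z16s")
E
```

```text
time_s: 32.85
position: [0.57, 0.0607, 0.1718]
tcp_rot: [[0.979, 0.205, 0.007], [0.205, -0.979, 0.0], [0.007, 0.001, -1.0]]
force: [0.1, -0.4, -0.2]
opening: 0.849
t 32.85 P [0.57   0.0607 0.1718] head 11.8 zaxis [ 0.007  0.    -1.   ] F [ 0.1 -0.4 -0.2] open 0.849 q [ -5.1  29.8  92.9   0.1  57.  -17. ]
shift cm [ -8.89 -25.87   0.6 ]
turn [-0.0038 -0.0064  1.3686]
```

View pics/z16s.png

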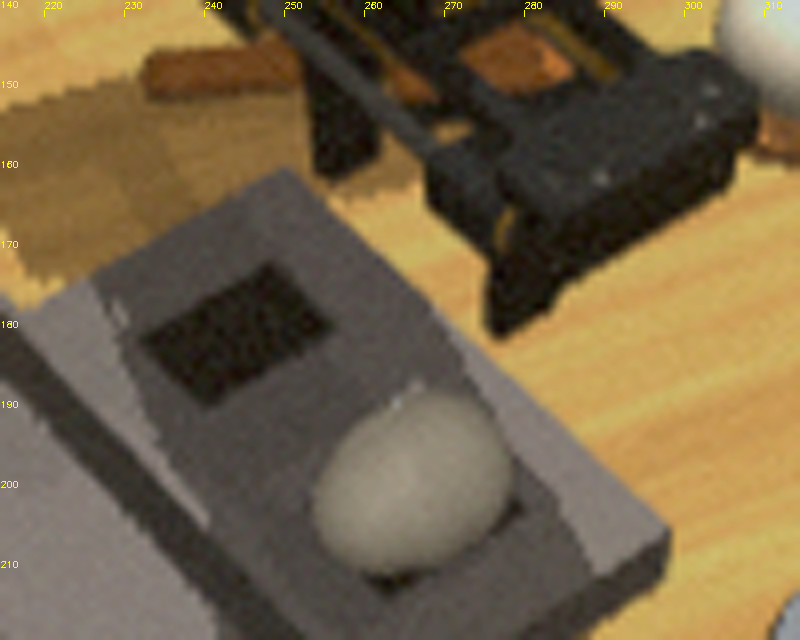

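The egg is seated lengthwise in the far dimple, at (265,200). Next is egg B.

```bash
python3 -m crank '[[[-0.4,-1.1,0],[0,0,0]],[[-0.9,-2.5,0],[0,0,0]],[[-1.1,-3.2,0],[0,0,0]],[[-1.1,-3.2,0],[0,0,0]],[[-1.1,-3.2,0],[0,0,0]],[[-1.1,-3.2,0],[0,0,0]],[[-1.1,-3.2,0],[0,0,0]],[[-1.1,-3.2,0],[0,0,0]],[[-0.7,-2,0],[0,0,0]],[[-0.3,-1.07,0],[0,0,0]],[[0,0,0],[0,0,0.07]],[[0,0,0],[0,0,0.12]]]' -1
python3 -m crank '[[[0,0,0],[0,0,0.13]],[[0,0,0],[0,0,0.13]],[[0,0,0],[0,0,0.13]],[[0,0,0],[0,0,0.13]],[[0,0,0],[0,0,0.13]],[[0,0,0],[0,0,0.13]],[[0,0,0],[0,0,0.13]],[[0,0,0],[0,0,0.13]],[[0,0,0],[0,0,0.1]],[[0,0,0],[0,0,0.04]],[[0,0,0],[0,0,0]]]'
python3 - <<'E'
from egg import *
go([.43,.2957,.10],down(-66.6))
a=load("s16");b=shot("top","t16")
A=eggs(load("s9"),[(298,130,332,165)])
E
```

```text
time_s: 34.1
position: [0.4276, 0.2959, 0.1679]
tcp_rot: [[1.0, 0.013, -0.0], [0.013, -1.0, -0.0], [-0.0, 0.0, -1.0]]
force: [-0.1, -0.1, 0.3]
opening: 1.0
time_s: 35.2
position: [0.4281, 0.2952, 0.168]
tcp_rot: [[0.395, -0.918, 0.0], [-0.918, -0.395, 0.0], [-0.0, -0.0, -1.0]]
force: [-0.6, -0.3, 0.3]
opening: 1.0
t 35.2 P [0.4281 0.2952 0.168 ] head -66.7 zaxis [ 0.  0. -1.] F [-0.6 -0.3  0.3] open 1.0 q [ 22.3  26.6 100.3   0.   53.1  89. ]
shift cm [ 0.03 -0.19  6.8 ]
turn [-0.0001  0.     -0.0019]
```

```bash
python3 -m crank '[[[0,-0.2,1],[0,0,0]],[[0,0,2],[0,0,0]],[[0,0,2],[0,0,0]],[[0,0,1.3],[0,0,0]],[[0,0,0.5],[0,0,0]],[[0,0,0],[0,0,0]]]'
python3 - <<'E'
from egg import *
go([.43,.2957,.021],down(-66.6))
a=shot("scene","s17");crop(a,265,100,365,180,8,"z17s")
P=np.array([.43,.2957,.1]);R=down(-66.6)
for s in(-.051,.051): print("tips",proj(a,P+R[:,0]*s))
E
```

```text
time_s: 35.85
position: [0.43, 0.2963, 0.0996]
tcp_rot: [[0.396, -0.918, -0.001], [-0.918, -0.396, -0.0], [-0.0, 0.0, -1.0]]
force: [0.0, 0.2, 0.3]
opening: 1.002
t 35.85 P [0.43   0.2963 0.0996] head -66.7 zaxis [-0.001 -0.    -1.   ] F [0.  0.2 0.3] open 1.002 q [ 22.3  33.1 103.    0.   43.9  89. ]
shift cm [0.05 0.02 7.86]
turn [ 0.0005  0.0002 -0.0014]
tips [326.29435545 120.35138546]
tips [306.74510503 137.59527347]
```

View pics/z17s.png

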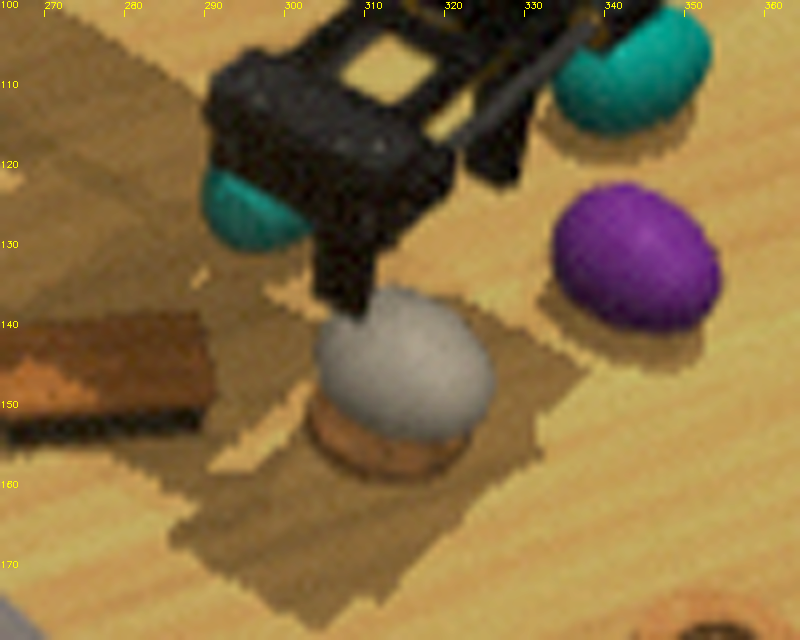

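Tips at (307,138) and (326,121) match the projection. Going down on egg B.

```bash
python3 -m crank '[[[0.04,0,0.8],[0,0,0]],[[0,0,1.5],[0,0,0]],[[0,0,1.5],[0,0,0]],[[0,0,1.5],[0,0,0]],[[0,0,1.2],[0,0,0]],[[0,0,0.8],[0,0,0]],[[0,0,0.4],[0,0,0]],[[0,0,0.1],[0,0,0]],[[0,0,0],[0,0,0]]]'
python3 - <<'E'
from egg import *
go([.43,.2957,.021],down(-66.6))
a=shot("scene","s18");crop(a,265,100,365,180,8,"z18s")
E
```

```text
time_s: 36.8
position: [0.4311, 0.2964, 0.0229]
tcp_rot: [[0.396, -0.918, 0.002], [-0.918, -0.396, 0.001], [-0.0, -0.002, -1.0]]
force: [0.3, -0.7, 0.0]
opening: 1.001
t 36.8 P [0.4311 0.2964 0.0229] head -66.7 zaxis [ 0.002  0.001 -1.   ] F [ 0.3 -0.7  0. ] open 1.001 q [ 22.3  41.1 105.    0.   33.8  88.9]
shift cm [0.02 0.13 0.19]
turn [-0.0024  0.0001 -0.0015]
```

View pics/z18s.png

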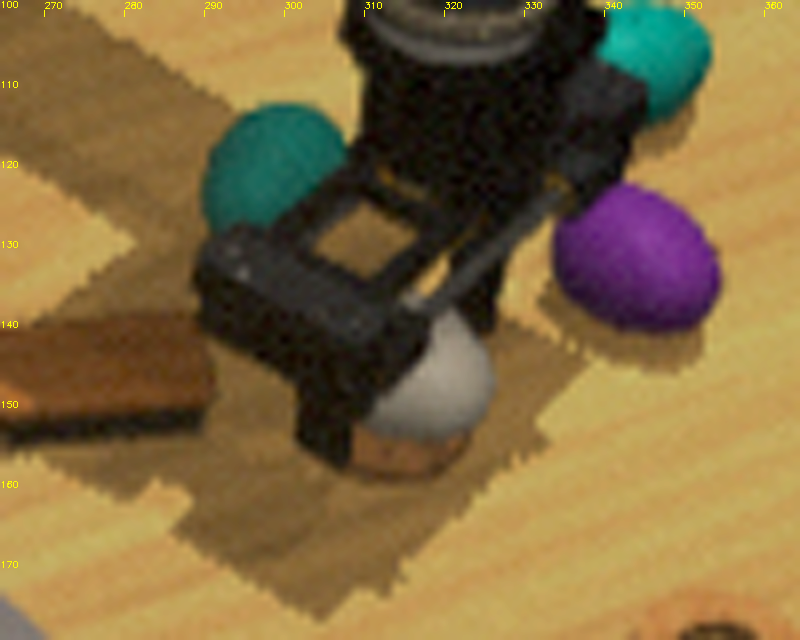

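```bash
python3 -m crank '[[[0,0.12,0.18],[0,0,0]],[[0,0,0],[0,0,0]],[[0,0,0],[0,0,0]]]'
python3 -m crank '[[[0,0,0],[0,0,0]],[[0,0,0],[0,0,0]],[[0,0,0],[0,0,0]],[[0,0,0],[0,0,0]],[[0,0,0],[0,0,0]],[[0,0,0],[0,0,0]],[[0,0,0],[0,0,0]],[[0,0,0],[0,0,0]],[[0,0,0],[0,0,0]]]' 1
python3 - <<'E'
from egg import *
go()
a=shot("scene","s19");crop(a,265,100,365,180,8,"z19s")
E
```

```text
time_s: 37.15
position: [0.4297, 0.2958, 0.0211]
tcp_rot: [[0.396, -0.918, 0.002], [-0.918, -0.396, 0.001], [-0.0, -0.002, -1.0]]
force: [-0.6, 0.3, -0.1]
opening: 0.997
time_s: 38.05
position: [0.4297, 0.2958, 0.021]
tcp_rot: [[0.396, -0.918, 0.002], [-0.918, -0.396, 0.001], [-0.0, -0.002, -1.0]]
force: [-1.6, -0.2, 0.8]
opening: 0.638
t 38.05 P [0.4297 0.2958 0.021 ] head -66.7 zaxis [ 0.002  0.001 -1.   ] F [-1.6 -0.2  0.8] open 0.638 q [ 22.3  41.3 105.2   0.   33.4  88.9]
```

View pics/z19s.png

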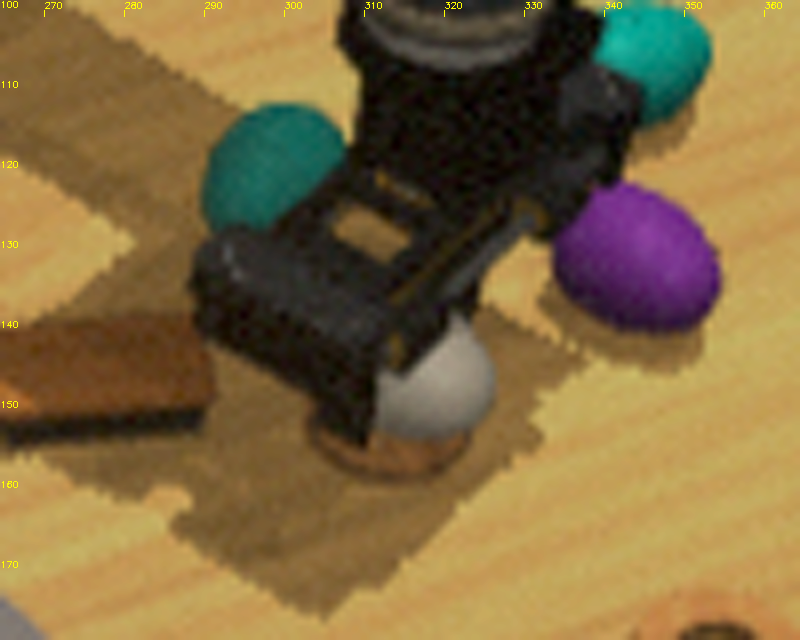

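Egg B is gripped at 55.5 mm. Lift and turn.

```bash
python3 -m crank '[[[0,0,0],[0,0,0]],[[0,0,-0.2],[0,0,0]],[[0,0,-0.5],[0,0,0]],[[0,0,-1],[0,0,0]],[[0,0,-1.5],[0,0,0]],[[0,0,-2],[0,0,0]],[[0,0,-2],[0,0,0]],[[0,0,-1.5],[0,0,0]],[[0,0,-1],[0,0,0]],[[0,0,-0.3],[0,0,0]],[[0,0,0],[0,0,-0.04]],[[0,0,0],[0,0,-0.08]]]'
python3 -m crank '[[[0,0,0],[0,0,-0.11]],[[0,0,0],[0,0,-0.12]],[[0,0,0],[0,0,-0.12]],[[0,0,0],[0,0,-0.12]],[[0,0,0],[0,0,-0.12]],[[0,0,0],[0,0,-0.12]],[[0,0,0],[0,0,-0.12]],[[0,0,0],[0,0,-0.12]],[[0,0,0],[0,0,-0.12]],[[0,0,0],[0,0,-0.11]],[[0,0,0],[0,0,-0.07]],[[0,0,0],[0,0,0]]]'
python3 - <<'E'
from egg import *
go([.4668,.0354,.12],down(11.8))
E
```

```text
time_s: 39.3
position: [0.4292, 0.2955, 0.1208]
tcp_rot: [[0.505, -0.863, 0.001], [-0.863, -0.505, 0.001], [-0.0, -0.001, -1.0]]
force: [0.5, -0.2, -0.7]
opening: 0.634
time_s: 40.5
position: [0.4291, 0.2954, 0.1204]
tcp_rot: [[0.979, 0.204, 0.0], [0.204, -0.979, 0.0], [0.0, -0.0, -1.0]]
force: [-0.5, 0.1, -0.7]
opening: 0.63
t 40.5 P [0.4291 0.2954 0.1204] head 11.8 zaxis [ 0.  0. -1.] F [-0.5  0.1 -0.7] open 0.63 q [ 22.2  31.  102.4   0.   46.5  10.4]
shift cm [-1.62 26.23  0.03]
turn [-0.0002 -0.0003 -0.0001]
```

```bash
python3 -m crank '[[[-0.06,0.9,0],[0,0,0]],[[-0.12,1.8,0],[0,0,0]],[[-0.17,2.7,0],[0,0,0]],[[-0.17,2.7,0],[0,0,0]],[[-0.17,2.7,0],[0,0,0]],[[-0.17,2.7,0],[0,0,0]],[[-0.17,2.7,0],[0,0,0]],[[-0.17,2.7,0],[0,0,0]],[[-0.17,2.7,0],[0,0,0]],[[-0.15,2.4,0],[0,0,0]],[[-0.1,1.5,0],[0,0,0]],[[0,0.73,0],[0,0,0]]]'
python3 -m crank '[[[0,0,0],[0,0,0]],[[0,0,0],[0,0,0]]]'
python3 - <<'E'
from egg import *
go([.4668,.0354,.075],down(11.8))
E
```

```text
time_s: 41.7
position: [0.4674, 0.0338, 0.1207]
tcp_rot: [[0.979, 0.201, 0.002], [0.201, -0.98, 0.001], [0.002, -0.0, -1.0]]
force: [-0.2, -0.2, -1.0]
opening: 0.633
time_s: 41.9
position: [0.467, 0.0359, 0.1207]
tcp_rot: [[0.979, 0.204, 0.001], [0.204, -0.979, 0.001], [0.001, -0.001, -1.0]]
force: [-0.3, -0.0, -0.8]
opening: 0.635
t 41.9 P [0.467  0.0359 0.1207] head 11.8 zaxis [ 0.001  0.001 -1.   ] F [-0.3 -0.  -0.8] open 0.635 q [-9.400e+00  2.800e+01  1.098e+02  1.000e-01  4.210e+01 -2.120e+01]
shift cm [-0.04  0.05  4.57]
turn [-0.001  -0.0012 -0.0004]
```

```bash
python3 -m crank '[[[0,0.04,0.5],[0,0,0]],[[0,0,1],[0,0,0]],[[0,0,1.2],[0,0,0]],[[0,0,1],[0,0,0]],[[0,0,0.6],[0,0,0]],[[0,0,0.2],[0,0,0]],[[0,0,0],[0,0,0]],[[0,0,0],[0,0,0]]]'
python3 - <<'E'
from egg import *
go([.4668,.0354,.042],down(11.8))
a=shot("scene","s20");crop(a,195,125,315,221,6.6,"z20s")
O=np.array([.4668,.0354,.092]);t=np.radians(11.8);TY=np.array([-np.sin(t),np.cos(t),0])
print(proj(a,O-TY*.033),proj(a,O))
E
```

```text
time_s: 42.7
position: [0.4678, 0.0353, 0.0759]
tcp_rot: [[0.979, 0.205, 0.002], [0.205, -0.979, 0.001], [0.002, -0.0, -1.0]]
force: [0.7, 0.7, 0.0]
opening: 0.634
t 42.7 P [0.4678 0.0353 0.0759] head 11.8 zaxis [ 0.002  0.001 -1.   ] F [0.7 0.7 0. ] open 0.634 q [-9.400e+00  3.310e+01  1.115e+02  1.000e-01  3.530e+01 -2.130e+01]
shift cm [-0.1  -0.03  3.39]
turn [-0.0004 -0.0022  0.0002]
[233.24221176 171.9893278 ] [242.97291078 166.56548617]
```

View pics/z20s.png

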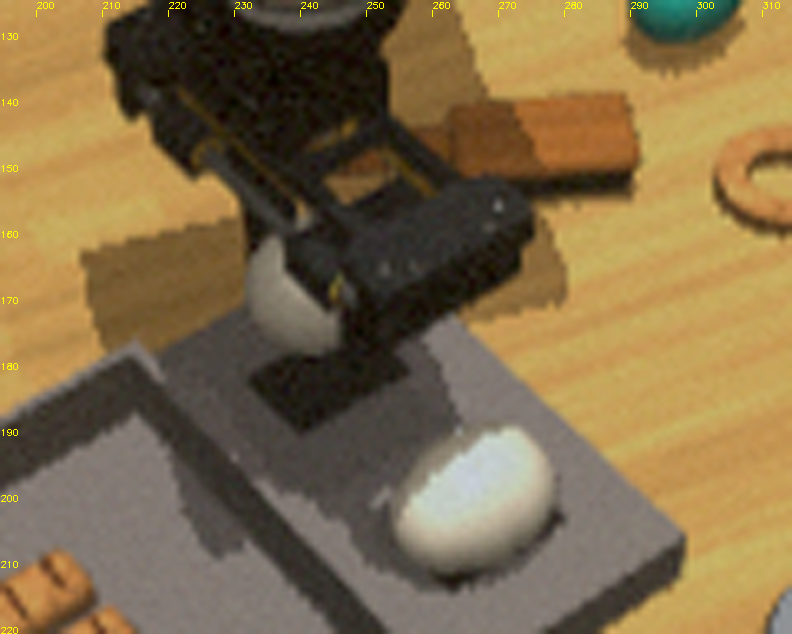

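Egg B's blunt end, at about (233,167), is where projection puts it, above the near dimple at (244,181). The gripper's right finger is well clear of the seated egg at (266,200). Lowering.

```bash
python3 -m crank '[[[-0.08,-0.02,0.8],[0,0,0]],[[0,0,1],[0,0,0]],[[0,0,0.8],[0,0,0]],[[0,0,0.6],[0,0,0]],[[0,0,0.3],[0,0,0]],[[0,0,0.1],[0,0,0]],[[0,0,0],[0,0,0]],[[0,0,0],[0,0,0]]]'
python3 -m crank '[[[0,0,0.1],[0,0,0]],[[0,0,0.1],[0,0,0]],[[0,0,0],[0,0,0]]]'
```

```text
time_s: 43.55
position: [0.4669, 0.0353, 0.0399]
tcp_rot: [[0.979, 0.205, 0.002], [0.205, -0.979, 0.001], [0.002, -0.0, -1.0]]
force: [0.2, -0.0, -0.8]
opening: 0.631
time_s: 43.85
position: [0.4668, 0.0353, 0.0378]
tcp_rot: [[0.979, 0.205, 0.002], [0.205, -0.979, 0.001], [0.002, -0.0, -1.0]]
force: [-0.3, -0.1, -1.2]
opening: 0.629
```

```bash
python3 -m crank '[[[0,0,0.1],[0,0,0]],[[0,0,0.1],[0,0,0]],[[0,0,0],[0,0,0]]]'
python3 -m crank '[[[0,0,0.05],[0,0,0]],[[0,0,0],[0,0,0]]]'
python3 -m crank '[[[0,0,0.05],[0,0,0]],[[0,0,0],[0,0,0]]]'
```

```text
time_s: 44.15
position: [0.4667, 0.0354, 0.0356]
tcp_rot: [[0.979, 0.205, 0.001], [0.205, -0.979, 0.001], [0.001, -0.001, -1.0]]
force: [0.7, -0.3, -1.3]
opening: 0.636
time_s: 44.35
position: [0.4667, 0.0354, 0.0352]
tcp_rot: [[0.979, 0.205, 0.002], [0.205, -0.979, 0.001], [0.002, -0.001, -1.0]]
force: [0.6, -0.3, -1.1]
opening: 0.63
time_s: 44.55
position: [0.4668, 0.0353, 0.0347]
tcp_rot: [[0.979, 0.205, 0.002], [0.205, -0.979, 0.001], [0.002, -0.001, -1.0]]
force: [-0.7, 0.3, -1.6]
opening: 0.637
```

```bash
python3 -m crank '[[[0,0,0.05],[0,0,0]],[[0,0,0],[0,0,0]]]'
python3 -m crank '[[[0,0,0.04],[0,0,0]],[[0,0,0],[0,0,0]]]'
```

```text
time_s: 44.75
position: [0.4667, 0.0354, 0.0342]
tcp_rot: [[0.979, 0.205, 0.001], [0.205, -0.979, 0.001], [0.002, -0.001, -1.0]]
force: [0.6, -0.6, -1.5]
opening: 0.631
time_s: 44.95
position: [0.4668, 0.0354, 0.034]
tcp_rot: [[0.979, 0.205, 0.002], [0.205, -0.979, 0.001], [0.002, -0.0, -1.0]]
force: [-0.2, 0.4, 2.0]
opening: 0.632
```

Light contact (2 N) at the same height as the first egg. Releasing.

```bash
python3 -m crank '[[[0,0,0],[0,0,0]],[[0,0,0],[0,0,0]],[[0,0,0],[0,0,0]],[[0,0,0],[0,0,0]]]' -0.7
python3 - <<'E'
from egg import *
go()
a=shot("scene","s21");crop(a,195,125,315,221,6.6,"z21s")
E
```

```text
time_s: 45.35
position: [0.4668, 0.0353, 0.0339]
tcp_rot: [[0.979, 0.205, 0.002], [0.205, -0.979, 0.001], [0.002, -0.001, -1.0]]
force: [0.8, 0.4, -0.1]
opening: 0.834
t 45.35 P [0.4668 0.0353 0.0339] head 11.8 zaxis [ 0.002  0.001 -1.   ] F [ 0.8  0.4 -0.1] open 0.834 q [-9.400e+00  3.810e+01  1.127e+02  1.000e-01  2.910e+01 -2.140e+01]
```

View pics/z21s.png

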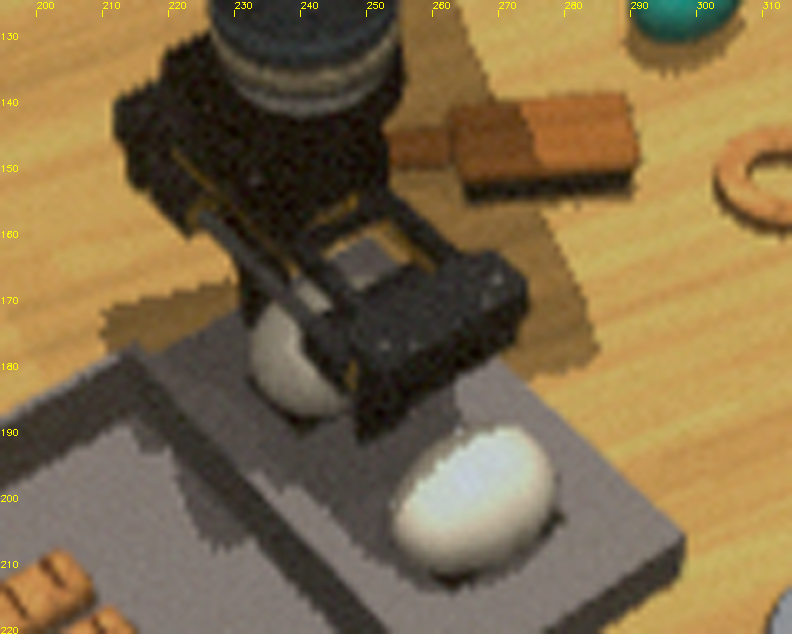

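Egg B sits in the near dimple at (242,180) and the fingers are clear of both eggs. I'll go straight up, then back off to the side for the final check.

```bash
python3 -m crank '[[[0,0,-0.2],[0,0,0]],[[0,0,-0.6],[0,0,0]],[[0,0,-1.2],[0,0,0]],[[0,0,-2],[0,0,0]],[[0,0,-2.5],[0,0,0]],[[0,0,-2.5],[0,0,0]],[[0,0,-2.5],[0,0,0]],[[0,0,-2.5],[0,0,0]],[[0,0,-2],[0,0,0]],[[0,0,-1],[0,0,0]],[[0,0,-0.4],[0,0,0]]]'
python3 -m crank '[[[0,-1,0],[0,0,0]],[[0,-2,0],[0,0,0]],[[0,-3,0],[0,0,0]],[[0,-3.5,0],[0,0,0]],[[0,-3.5,0],[0,0,0]],[[0,-3.5,0],[0,0,0]],[[0,-3.5,0],[0,0,0]],[[0,-3,0],[0,0,0]],[[0,-2,0],[0,0,0]],[[0,-1,0],[0,0,0]],[[0,0,0],[0,0,0]]]'
python3 - <<'E'
from egg import *
go()
a=shot("scene","s22");cv2.imwrite("pics/s22v.png",cv2.convertScaleAbs(cv2.resize(a["pixels"][90:330,60:380,::-1],None,fx=2.5,fy=2.5,interpolation=cv2.INTER_CUBIC),alpha=1.4))
b=shot("top","t22");cv2.imwrite("pics/t22v.png",cv2.convertScaleAbs(cv2.resize(b["pixels"][90:310,120:440,::-1],None,fx=2.5,fy=2.5,interpolation=cv2.INTER_CUBIC),alpha=1.4))
E
```

```text
time_s: 46.5
position: [0.4668, 0.0352, 0.209]
tcp_rot: [[0.979, 0.205, 0.004], [0.205, -0.979, 0.001], [0.004, 0.0, -1.0]]
force: [-0.5, 0.2, 0.1]
opening: 0.854
time_s: 47.6
position: [0.4121, 0.2905, 0.207]
tcp_rot: [[0.978, 0.207, -0.0], [0.207, -0.978, 0.0], [-0.0, -0.0, -1.0]]
force: [0.7, -0.5, -0.3]
opening: 0.853
t 47.6 P [0.4121 0.2905 0.207 ] head 11.9 zaxis [-0.  0. -1.] F [ 0.7 -0.5 -0.3] open 0.853 q [ 22.5  22.2 100.2   0.   57.6  10.5]
```

View pics/s22v.png

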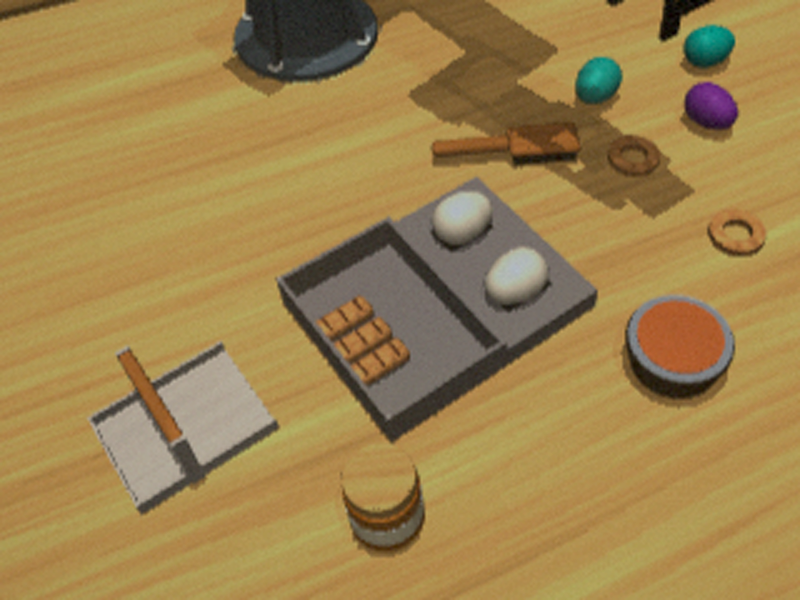

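View pics/t22v.png

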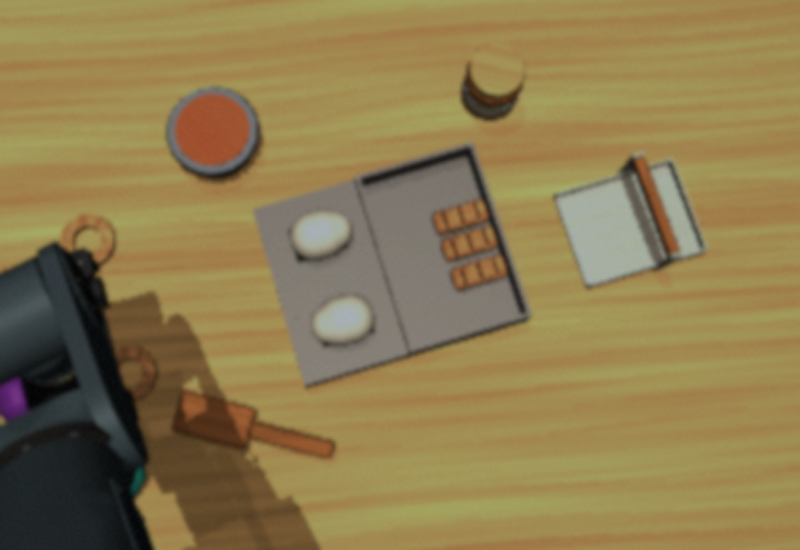

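Everything is in place: eggs in the dimples at scene-crop (463,218) and (516,276), biscuits flat in the well at (363,340), and the caddy flat on bare counter at (185,425). The tub, jar and brush have not moved. Handing in.

```bash
python3 -c "
from rig import bot,read_state
print(read_state()['time_s']);print(bot.hand_in())"
```

```text
47.7
the job is handed in; nothing more can be done
None
```

The gift tray is packed and handed in at 47.7 s. I tipped the three biscuits into the well, set the caddy down flat on the bare counter, and laid one egg in each dimple, on its side and lengthwise.

**Last checks:** the final pictures from both cameras show the following:
- Both eggs sit in their dimples and the biscuits lie flat in the well.
- The caddy is level beside the tray, and the tub, jar, brush and coloured look-alikes stand where they were. These were judged by eye from the pictures, not measured.
- The robot is touching nothing.

**What did not go cleanly:**
- **Caddy grip:** the gripper was still closing when I started the first lift, so it held the bar low in the fingers. I set the caddy back down, which peaked at 17 N at the wrist, and gripped it again before tipping.
- **Egg contact:** the far egg met its dimple with about 5 N at the wrist and the near one with about 2 N before I let go. The far egg's reading stayed near 4 N after I tried to ease off.
- **Camera disagreement:** the two views differed by about 7 to 8 mm on the tray and caddy edges, and by about 3 mm on the dimples. I used averages, and both eggs met their dimples within about half a millimetre of the expected height.

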